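Bump-turn a carton into the packing corner and bring its tin alongside

TASK

Set up the next order in the packing corner. Push the single square carton that lies in front of the fixed post against that post so that it swings a quarter turn round it and its paper seal faces away from the long rail (towards the robot), and slide it fully home into the corner, flat against both the long rail and the short end stop. Then push the wide, low tin that stands by the rail along the long rail until it stands against both the rail and the carton; keep carton and tin flat on the table all the while, and leave the jar, the tape roll and the scale where they are.

Things in the scene. Friction and masses are not known exactly. Their poses are not given: they have to be found in the camera images.
- jig: fixed aluminium corner: a long rail and a short end stop, each 18 mm thick, 32 mm high. Origin at table level where their inner faces meet. Rail's inner face: plane x = 0 of this frame, y = 0 to -422 mm (to the robot's right). End stop's inner face: plane y = 0, x = 0 to -64 mm (towards the robot). The corner's inside is x < 0, y < 0. Yaw within 0.15 rad of the world's.
- post: fixed upright round steel post, 16 mm diameter, 50 mm high, 117 to 125 mm in front (robot side) of the rail's inner face and 165 to 190 mm right of the end stop's (the tin just passes between it and the rail). Origin at table level on its axis.
- carton: closed square cardboard carton 100 x 100 mm, 44 mm high, 0.3 to 0.6 kg, smooth coated board (friction about 0.3); push it. Origin at the centre of its underside. A white paper seal is folded over the middle of its -x edge. It starts on the robot's side of the post, seal to the robot's right (jig's -y, within 0.25 rad); home, its axes match the jig's and its centre is 50 mm from both inner faces.
- seal (a point): the middle of the carton's sealed side, 50 mm from the carton's centre along its -x, 22 mm above its underside
- tin: plain metal round tin, 90 mm diameter, 50 mm high, upright, 0.25 to 0.5 kg, polished (friction about 0.3). Origin at the centre of its underside. It starts near the right-hand part of the rail, up to 50 mm off it. In place, its centre is 45 mm from the rail's inner face and 145 mm from the end stop's.
- jar: bystander: small round jar with white cap, 56 mm diameter, 62 mm high, origin at the centre of its underside
- tape: bystander: roll of clear tape lying flat, a ring 90 mm outside diameter, 48 mm high, origin at the centre of its underside
- scale: bystander: flat white digital scale with a round pan, 150 x 130 mm (x, y) and 33 mm high, origin at the centre of its underside
Not all that is in view belongs to the job. What is shaped like the tin but blue or green is not meant. Several things have the shape of the carton; the one meant has the colours described above.

How it is judged:
On the way, in this order (a step that is already met when the one before it is completed fails the run):
1. the carton presses against the post while it is partway through its quarter turn (carton 20 to 69 degrees from square with the jig) (contact force between carton and post above 0.1 N and angle between the x axis of carton and the x axis of jig, either way round between 0.35 and 1.2 rad).
2. the carton is home in the corner, its seal facing away from the rail (x of carton in the frame of jig between -0.055 and -0.045 m and y of carton in the frame of jig between -0.055 and -0.045 m and angle between the x axis of carton and the x axis of jig, either way round below 0.07 rad and x of seal in the frame of jig below -0.09 m and angle between carton's own z axis and vertical below 0.06 rad), for 0.2 s.
At the end, for the whole second after the job is handed in: Carton flat in the corner, centre within 5 mm of home along both faces, square within 4 degrees, seal facing away from the rail; tin upright, within 5 mm of touching the rail and within 8 mm (along the rail) of touching the carton; both at rest (all of step 2 and x of tin in the frame of jig between -0.05 and -0.04 m and y of tin in the frame of jig between -0.153 and -0.137 m and angle between tin's own z axis and vertical below 0.06 rad and linear speed of each of carton, tin below 0.01 m/s and angular speed of carton below 0.1 rad/s and angular speed of tin below 0.2 rad/s).
It fails at once if a bystander (jar, tape roll or scale) is moved by more than 15 mm or tipped (distance of any of jar, tape, scale from where it was at the start of the episode above 0.015 m or angle between any of jar, tape, scale's own z axis and vertical above 0.3 rad).
It fails at once if the carton or the tin is lifted off the table or tipped (height (world z) of any of carton, tin above 0.012 m or angle between any of carton, tin's own z axis and vertical above 0.3 rad).
It also fails if it takes over 72 s, if anything falls off the work surface, if the arm or the gripper's body presses on something with over 40 N, if the wrist force passes 120 N, or if a joint passes its speed limit or range.

ROBOT

A 6-joint arm with a two-finger parallel gripper is mounted at the origin on the work surface. World frame = base frame: x ahead of the robot, y to its left, z up, the work surface at z = 0. Lengths are in m, angles in rad, forces in N, time in s.
With the tool pointing down it reaches from about 0.325 to 0.9 m from the base axis. Payload 6.1 kg.
Tool frame: the origin (TCP) lies between the finger pads; the fingertips stand 22 mm ahead of it and the grasp point (between the pads) lies 3 mm ahead of it (robot.tcp_to_tips is the z of the fingertips in the tool frame, in m); z points along the fingers, y is the direction in which the jaws open and shut (so a half turn about z gives the same grasp; the last joint's range is limited). The gripper opens to 87 mm and grips with 3 to 60 N. Pads are 19 mm wide; open, the fingers measure 117 mm over their backs; the gripper's body (75 mm by 190 mm) begins 51 mm behind the grasp point.
Start: joints at [-0.126, 0.22, 1.526, -0, 1.395, -0.126], TCP at [0.625, -0, 0.245] pointing down, gripper open.
Joint ranges: [-2.98, 2.98], [-0.91, 2.08], [0.09, 2.57], [-1.24, 4.39], [0.2, 2.65], [-2.68, 2.68]. Speed limits (rad/s): [2.57, 2.57, 3.01, 3.14, 3.14, 3.14].

INTERFACE

Orientations are given as a unit quaternion [w, x, y, z].
In Python, from station import robot gives the robot as it stands.
- The arm moves only by the shell command python3 -m creep 'ROWS'. ROWS is JSON, a list of rows, each an object with "turn": the turn, a rotation vector about the tool's x, y, z in degrees, a list of three; "linear": the shift along the tool's x, y, z in m, a list of three; "grip": the closure, from -1 (fully open) to 1 (shut). In form: [{"turn": [ax, ay, az], "linear": [x, y, z], "grip": grip}, ...]. A call has exactly 5 rows; each row is the pose to reach, as a shift and turn from the pose commanded when the call began, along the tool's axes at that moment; what a row does not reach only later rows make up. A row lasts 1/12 s, in which the tool goes at most 41.7 mm and 7.16 degrees, less where a joint would pass 70% of its speed; a pose out of reach is approached as far as the arm can. A call with a gripper value outside its range is refused whole. The fingers move at their own pace and stop on an object; the grip force is fixed at half the most. Time passes only in rows, so rows that repeat a pose let the fingers close, or fill a call up. It gives the time, the measured TCP pose, the force and the opening at its end, in the units of the state.
- robot.read_state(): the state, without advancing time (a new reading comes with each control period).
- robot.read_camera(name): name is "scene" or "side" or "wrist"; returns the picture (480x640x3 uint8, red, green, blue); there is no depth.
- robot.camera_model(name): a dict with "camera_matrix" (3x3 intrinsics, pixels), "k1" (the pictures are not rectified: a ray, as slopes to the right and down, at radius r is drawn at 1 + k1 r^2 times it, then the intrinsics apply), "eye" and "attitude" of the camera in the world. Camera axes: x right, y up, looking along -z (the intrinsics and any distortion apply to the point x, -y, -z); pixel columns grow to the right and rows downward; lengths in m; the calibration is good to about 2 mm. A picture is of the moment at which its call begins: read the wrist's pose just before it. camera_model takes no time and is no camera call; for the wrist camera it gives the pose at the moment of the call.
- robot.sign_off(): hands the job in, once; it reports no verdict.
The state is a dict: "time": time; "q": joint angles; "qd": joint speeds; "joint_torque": joint torques, N m; "ee_pos": TCP position; "tool_rot": TCP orientation; "contact_force": force on the tool from outside, world axes, zero at the start; "wrist_torque": the same for the moment, N m; "opening": finger opening in m.
Only numpy, scipy, OpenCV 4.12 (cv2) and the standard library are available. Lean on these libraries where they do the work, as an engineer would, in place of code of your own. Each camera call takes 0.05 s, during which the arm holds its last target.

## Working session

There is one attempt and no reset: what is moved stays moved. The work goes in short steps, Python scripts to look and compute and a shell command to move; the robot and the scene stay as the last step left them, time stands still between calls to the robot, and variables do not carry over. Pictures are saved under pics/ and viewed, and the job is handed in when it is done.

```bash
ls; mkdir -p pics
python3 - <<'E'
from station import robot
import cv2
for n in ["scene","side","wrist"]:
    m=robot.camera_model(n); print(n,m)
    cv2.imwrite(f"pics/{n}0.png",robot.read_camera(n)[:,:,::-1])
print(robot.read_state(), robot.tcp_to_tips)
E
```

```text
pics
scene {'camera_matrix': array([[524.32508404,   0.        , 323.81082813],
       [  0.        , 524.32508404, 235.68263626],
       [  0.        ,   0.        ,   1.        ]]), 'k1': 0.01012188978420719, 'eye': array([0.87216143, 0.31213354, 0.89754785]), 'attitude': array([0.36604884, 0.10466006, 0.24223691, 0.8923989 ])}
side {'camera_matrix': array([[458.06315049,   0.        , 324.12225406],
       [  0.        , 458.06315049, 240.17674183],
       [  0.        ,   0.        ,   1.        ]]), 'k1': -0.08796393374893187, 'eye': array([ 0.08485805, -0.69575681,  0.50254488]), 'attitude': array([ 0.83108423,  0.47117283, -0.14192638, -0.25913717])}
wrist {'camera_matrix': array([[357.2606401 ,   0.        , 317.21042271],
       [  0.        , 357.2606401 , 232.594489  ],
       [  0.        ,   0.        ,   1.        ]]), 'k1': -0.05817596874307626, 'eye': array([0.62561017, 0.06894658, 0.38378827]), 'attitude': array([ 9.91609885e-01, -1.29262149e-01,  1.01071662e-03,  3.32955120e-04])}
{'time': 0.15, 'q': array([-1.26107457e-01,  2.21039380e-01,  1.52733129e+00,  4.10863224e-05,
        1.39468287e+00, -1.26099824e-01]), 'qd': array([-0.00123173, -0.00119478, -0.00098604,  0.00021622,  0.00106207,
       -0.00095519]), 'joint_torque': array([ 5.44750201e-04, -4.95191681e+01, -3.87881935e+01,  6.99610985e-02,
        5.31197037e-02, -7.11234907e-05]), 'ee_pos': array([6.24570834e-01, 5.89968852e-05, 2.43700998e-01]), 'tool_rot': array([-5.89750897e-04,  7.07111847e-01,  7.07101338e-01, -4.31457583e-04]), 'contact_force': array([-0.66700662,  0.570454  , -0.68257888]), 'wrist_torque': array([ 0.01143588,  0.01988991, -0.02875657]), 'opening': 0.08693653626263625} 0.022
```

View pics/scene0.png

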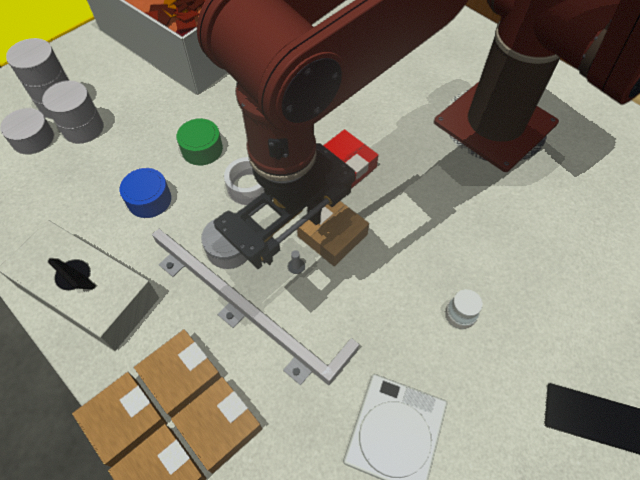

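View pics/side0.png

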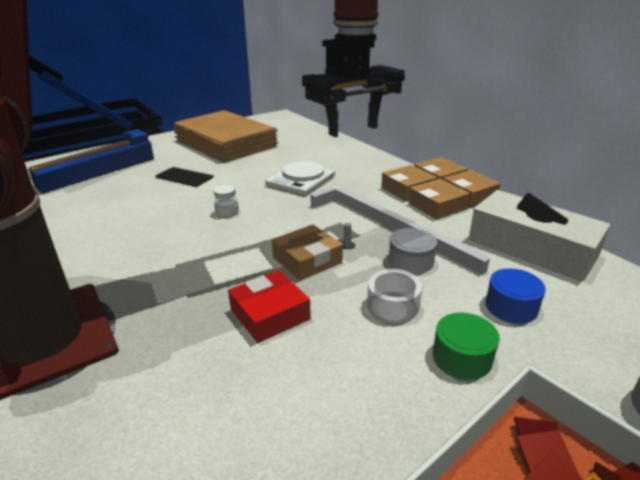

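View pics/wrist0.png

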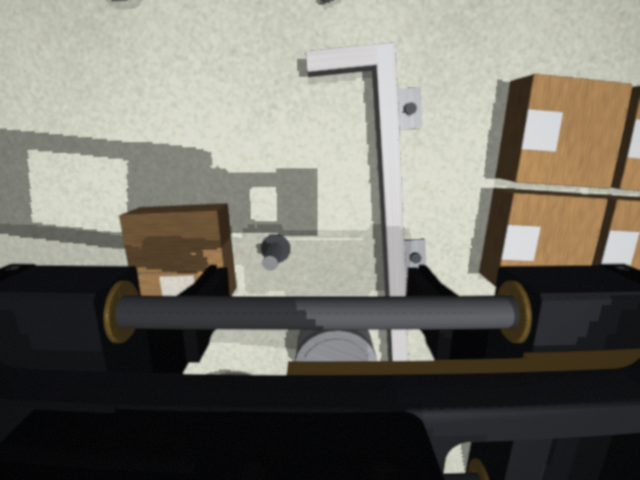

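Candidates for the carton, in scene pixels: brown by the post (333,232), red box (345,155), and the four brown packed cartons at about (170,370). For the tin: grey by the rail (225,243), blue (145,192), green (199,141), and the grey stack (50,100). I pick brown (333,232) and grey (225,243), and will check both with close crops.

```bash
cat > h.py <<'E'
import numpy as np,cv2
from scipy.spatial.transform import Rotation as R
from station import robot
def ray(m,uv):
    K=m["camera_matrix"]; d=np.array([(uv[0]-K[0,2])/K[0,0],(uv[1]-K[1,2])/K[1,1]])
    s=d.copy()
    for _ in range(20): s=d/(1+m["k1"]*(s@s))
    w,x,y,z=m["attitude"]
    return R.from_quat([x,y,z,w]).apply([s[0],-s[1],-1.])
def pt(m,uv,z):
    r=ray(m,uv); e=np.array(m["eye"]); return e+r*(z-e[2])/r[2]
def proj(m,P):
    w,x,y,z=m["attitude"]
    p=R.from_quat([x,y,z,w]).inv().apply(np.array(P)-m["eye"]); s=np.array([p[0],-p[1]])/-p[2]
    s=s*(1+m["k1"]*(s@s)); K=m["camera_matrix"]; return K[0,0]*s+K[:2,2]
E
python3 - <<'E'
import cv2
a=cv2.imread("pics/scene0.png")[120:400,130:470]; cv2.imwrite("pics/sc0.png",cv2.resize(a,(800,659),interpolation=cv2.INTER_CUBIC)[:600])
b=cv2.imread("pics/wrist0.png")[30:300,100:440]; cv2.imwrite("pics/wc0.png",cv2.resize(b,None,fx=2.2,fy=2.2,interpolation=cv2.INTER_CUBIC))
c=cv2.imread("pics/side0.png")[170:350,220:520]; cv2.imwrite("pics/dc0.png",cv2.resize(c,None,fx=2.6,fy=2.6,interpolation=cv2.INTER_CUBIC))
E
```

```text
(no output)
```

View pics/sc0.png

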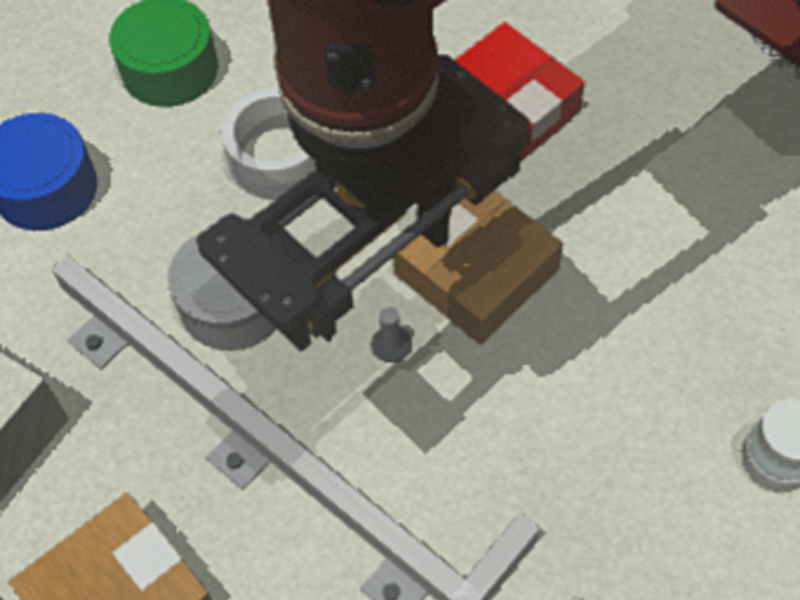

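View pics/wc0.png

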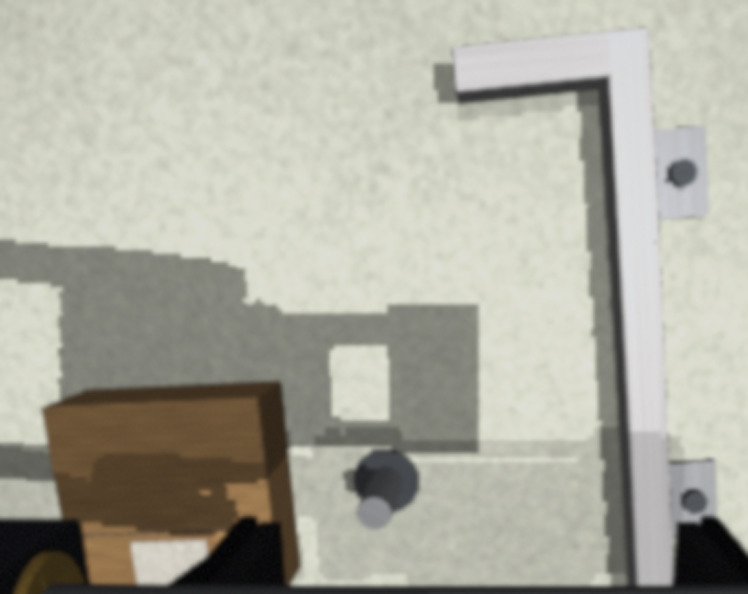

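View pics/dc0.png

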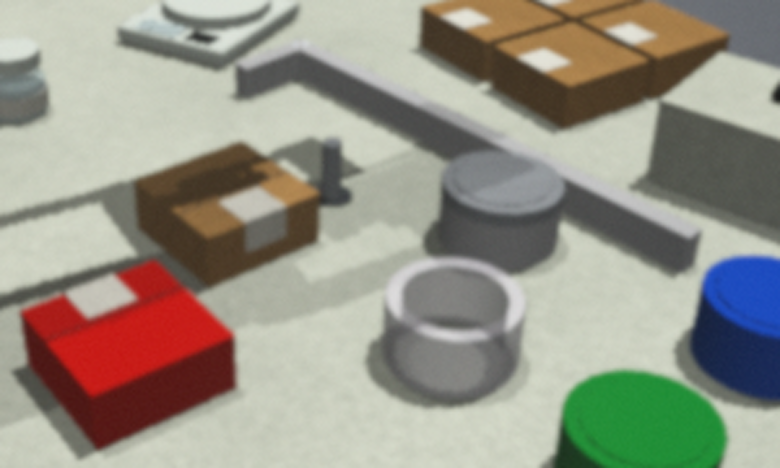

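Run:
```python
from h import *
w=robot.camera_model("wrist");s=robot.camera_model("scene");d=robot.camera_model("side")
W=lambda u,v,z:pt(w,(u/2.2+100,v/2.2+30),z)[:2].round(4)
S=lambda u,v,z:pt(s,(u/2.353+130,v/2.353+120),z)[:2].round(4)
D=lambda u,v,z:pt(d,(u/2.6+220,v/2.6+170),z)[:2].round(4)
print("jig W corner",W(607,78,.032),"endtip",W(458,94,.032),"rail",W(632,500,.032))
print("post W",W(375,512,.05),"S",S(389,314,.05),"D",D(331,143,.05))
print("carton W",W(47,410,.044),W(262,400,.044))
print("carton S",[S(*c,.044) for c in [(482,312),(562,242),(395,258),(500,195)]])
print("carton D",[D(*c,.044) for c in [(137,182),(242,143),(318,200),(210,237)]])
print("tin D",D(503,183,.05)," tape",D(455,297,.048), "S",S(272,130,.048))
print("rail end inner D", D(690,240,.032),"rail S outer-left",S(55,268,.032),S(72,258,.032))
print("jar D",pt(d,(225,190),.062)[:2],"S",pt(s,(466,302),.062)[:2],"scale S",pt(s,(396,432),.033)[:2])
```

```text
jig W corner [0.6789 0.1345] endtip [0.6167 0.1279] rail [ 0.6979 -0.0509]
post W [ 0.5788 -0.0506] S [ 0.5778 -0.0479] D [ 0.5782 -0.0509]
carton W [ 0.4309 -0.0047] [ 5.294e-01 -4.000e-04]
carton S [array([ 5.221e-01, -4.000e-04]), array([ 4.291e-01, -4.000e-04]), array([ 0.5369, -0.0847]), array([ 0.4321, -0.0681])]
carton D [array([ 0.4302, -0.0066]), array([ 0.5273, -0.0018]), array([ 0.5259, -0.1051]), array([ 0.4358, -0.1011])]
tin D [ 0.6456 -0.1722]  tape [ 0.5242 -0.2551] S [ 0.5257 -0.2499]
rail end inner D [ 0.7224 -0.2861] rail S outer-left [ 0.736  -0.2766] [ 0.7206 -0.2748]
jar D [0.43477668 0.22703156] S [0.4370521 0.2330609] scale S [0.67739303 0.28810369]
```

The crops confirm the choice. The brown carton has a white seal on its right side, the tin is plain grey, and the post stands in front of the carton's middle. The jig yaw is about 0.104. My plan:
1. Push the carton straight forward to the post.
2. Push leftwards on the rear end of the seal side, so it rolls clockwise round the post.
3. Push it to the rail, then to the stop.

First I'll move behind it with the fingers shut.

```bash
python3 -m creep '[{"turn":[0,0,0],"linear":[-0.01,-0.04,0.02],"grip":1},{"turn":[0,0,0],"linear":[-0.02,-0.08,0.04],"grip":1},{"turn":[0,0,0],"linear":[-0.03,-0.12,0.06],"grip":1},{"turn":[0,0,0],"linear":[-0.04,-0.16,0.07],"grip":1},{"turn":[0,0,0],"linear":[-0.05,-0.20,0.08],"grip":1}]'
python3 -m creep '[{"turn":[0,0,0],"linear":[0,-0.035,0.01],"grip":1},{"turn":[0,0,0],"linear":[0,-0.04,0.04],"grip":1},{"turn":[0,0,0],"linear":[0,-0.04,0.07],"grip":1},{"turn":[0,0,0],"linear":[0,-0.04,0.10],"grip":1},{"turn":[0,0,0],"linear":[0,-0.04,0.125],"grip":1}]'
python3 - <<'E'
from h import *
for n in ["scene","wrist","side"]:
    cv2.imwrite(f"pics/{n}1.png",robot.read_camera(n)[:,:,::-1])
s=robot.read_state();print(s["time"],s["ee_pos"],s["opening"],s["contact_force"])
a=cv2.imread("pics/scene1.png")[120:400,130:470];w=cv2.imread("pics/side1.png")[170:350,220:520]
cv2.imwrite("pics/sc1.png",np.hstack([cv2.resize(a,(400,329)),cv2.resize(w,(400,329))]))
d=robot.camera_model("side");print("red",pt(d,(270,300),.044))
E
```

```text
time: 0.57
ee_pos: [0.4354, -0.0466, 0.166]
tool_rot: [-0.001, 0.707, 0.707, -0.001]
contact_force: [-0.2, -1.0, 0.5]
opening: 0.0615
time: 0.98
ee_pos: [0.3972, -0.0467, 0.0416]
tool_rot: [0.0, 0.707, 0.707, 0.0]
contact_force: [0.6, 0.1, 0.4]
opening: 0.0281
1.1333 [ 0.39581166 -0.04609215  0.04141653] 0.016122132407351192 [-0.21023139 -0.1464354   0.90757595]
red [ 0.33604014 -0.16820503  0.044     ]
```

View pics/scene1.png

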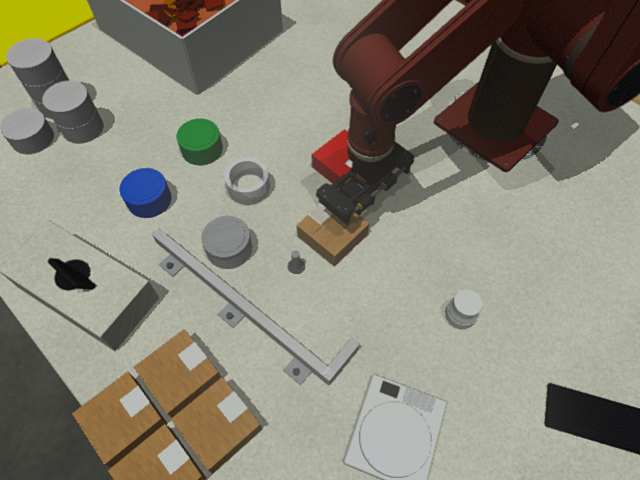

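View pics/wrist1.png

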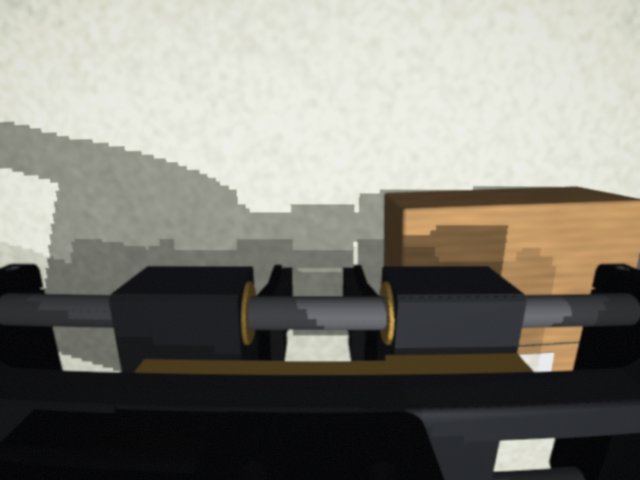

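View pics/side1.png

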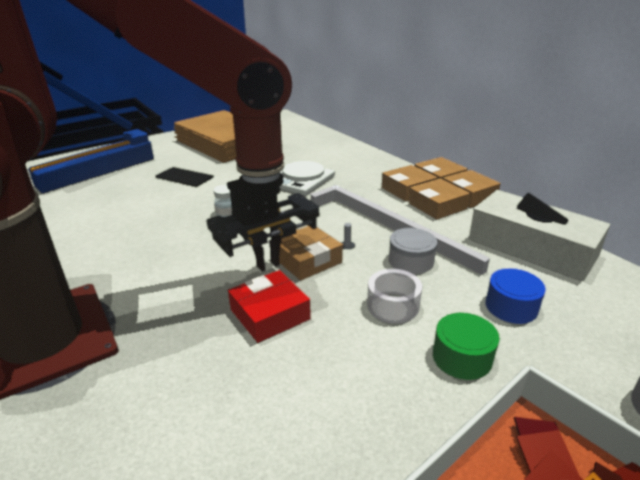

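The scene view is now clear. The gripper stands behind the carton at about (365,185), and the tin shows in full at (226,240).

Run:
```python
import cv2
a=cv2.imread("pics/scene1.png")[190:390,150:400]; cv2.imwrite("pics/z1.png",cv2.resize(a,None,fx=3,fy=3,interpolation=cv2.INTER_CUBIC))
```

```text
(no output)
```

View pics/z1.png

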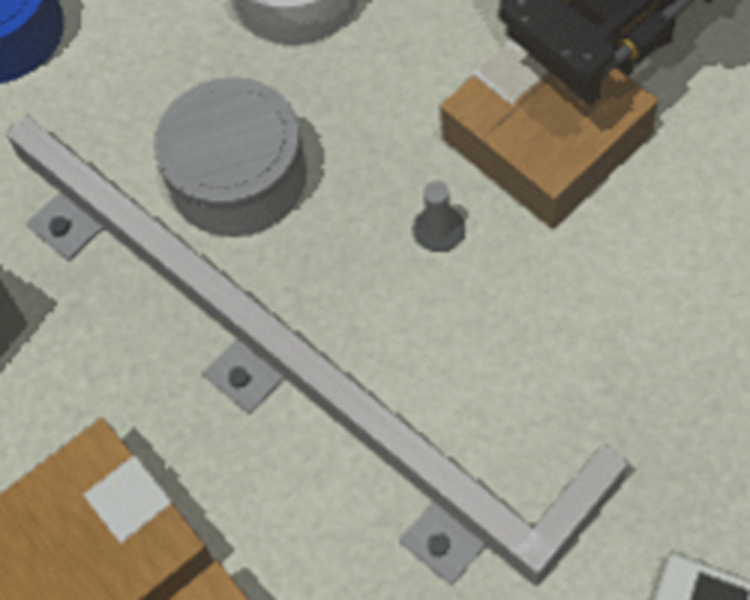

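```bash
cat >> h.py <<'E'
def jig(P,O=(0.679,0.134),yaw=0.104):
    d=np.array(P[:2])-O; c,s=np.cos(yaw),np.sin(yaw); return np.array([c*d[0]+s*d[1],-s*d[0]+c*d[1]])
def unjig(p,O=(0.679,0.134),yaw=0.104):
    c,s=np.cos(yaw),np.sin(yaw); return np.array([c*p[0]-s*p[1]+O[0],s*p[0]+c*p[1]+O[1]])
E
python3 - <<'E'
from h import *
s=robot.camera_model("scene")
for n,u,v,z in [("corner",533,526,.032),("tip",602,448,.032),("railend",30,118,.032),("post",437,188,.05),("cFL",553,195,.044),("cRL",657,98,.044),("cFR",442,105,.044),("tin",227,138,.05)]:
    p=pt(s,(u/3+150,v/3+190),z)[:2]; print(n,p.round(4),jig(p).round(4))
E
```

```text
corner [0.6787 0.1378] [0.0001 0.0038]
tip [0.6186 0.1336] [-0.0601  0.0058]
railend [ 0.721  -0.2762] [-0.0008 -0.4124]
post [ 0.5762 -0.0486] [-0.1212 -0.171 ]
cFL [0.5264 0.0025] [-0.1654 -0.1149]
cRL [ 0.4286 -0.0005] [-0.263  -0.1077]
cFR [ 0.5305 -0.0929] [-0.1712 -0.2103]
tin [ 0.6453 -0.1663] [-0.0647 -0.2952]
```

```bash
python3 -m creep '[{"turn":[0,0,0],"linear":[-0.003,0,0.009],"grip":1},{"turn":[0,0,0],"linear":[-0.003,0.012,0.009],"grip":1},{"turn":[0,0,0],"linear":[-0.002,0.022,0.009],"grip":1},{"turn":[0,0,0],"linear":[-0.001,0.03,0.009],"grip":1},{"turn":[0,0,0],"linear":[0,0.038,0.009],"grip":1}]'
python3 -m creep '[{"turn":[0,0,0],"linear":[0,0.005,0],"grip":1},{"turn":[0,0,0],"linear":[0.001,0.01,0],"grip":1},{"turn":[0,0,0],"linear":[0.001,0.014,0],"grip":1},{"turn":[0,0,0],"linear":[0.002,0.018,0],"grip":1},{"turn":[0,0,0],"linear":[0.002,0.018,0],"grip":1}]'
cat > look.py <<'E'
from h import *
import sys
k=sys.argv[1]; x0,x1,y0,y1=[int(a) for a in sys.argv[2:6]] if len(sys.argv)>5 else (150,400,190,390)
st=robot.read_state()
a=robot.read_camera("scene")[:,:,::-1]; cv2.imwrite(f"pics/scene{k}.png",a)
cv2.imwrite(f"pics/z{k}.png",cv2.resize(a[y0:y1,x0:x1],None,fx=3,fy=3,interpolation=cv2.INTER_CUBIC))
print(st["time"],st["ee_pos"].round(4),jig(st["ee_pos"]).round(4),st["contact_force"].round(1),st["opening"])
E
python3 look.py 2
```

```text
time: 1.55
ee_pos: [0.4377, -0.047, 0.035]
tool_rot: [0.001, 0.707, 0.707, 0.0]
contact_force: [-1.5, 0.0, 0.6]
opening: 0.0008
time: 1.97
ee_pos: [0.4548, -0.0447, 0.0341]
tool_rot: [0.0, 0.707, 0.707, 0.0]
contact_force: [0.3, 0.6, -0.2]
opening: 0.0005
1.9667 [ 0.4548 -0.0447  0.0341] [-0.2416 -0.1545] [ 0.3  0.6 -0.2] 0.0005380409615945493
```

View pics/z2.png

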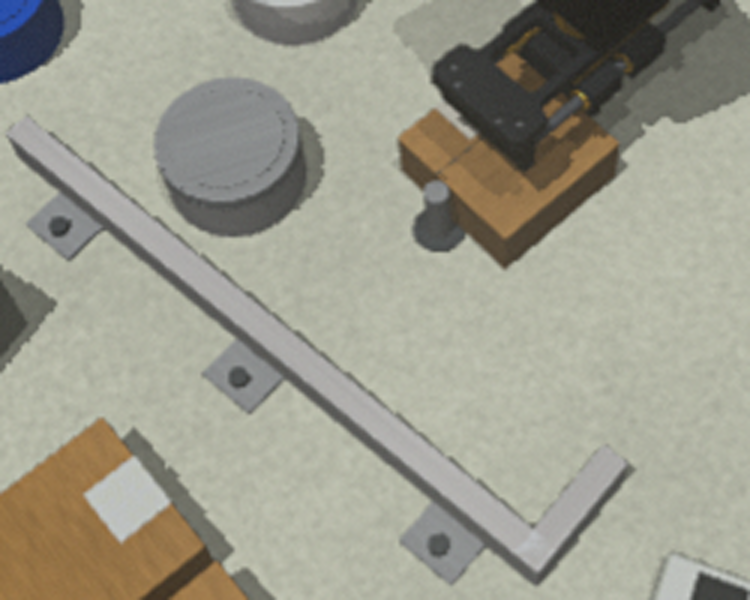

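```bash
cat > c.py <<'E'
from h import *
import sys
# args: x0 y0 then u,v,z triples in crop x3
s=robot.camera_model("scene"); x0,y0=float(sys.argv[1]),float(sys.argv[2])
for t in sys.argv[3:]:
    u,v,z=[float(a) for a in t.split(",")]; p=pt(s,(u/3+x0,v/3+y0),z)[:2]; print(p.round(4),jig(p).round(4))
E
python3 c.py 150 190 505,235,.044 618,143,.044 400,140,.044
```

```text
[0.5669 0.0015] [-0.1252 -0.1201]
[0.4707 0.005 ] [-0.2205 -0.1067]
[ 0.5671 -0.0926] [-0.1348 -0.2137]
```

```bash
python3 -m creep '[{"turn":[0,0,0],"linear":[0,-0.022,0],"grip":1},{"turn":[0,0,0],"linear":[-0.035,-0.022,0],"grip":1},{"turn":[0,0,0],"linear":[-0.07,-0.022,0],"grip":1},{"turn":[0,0,0],"linear":[-0.1,-0.018,0],"grip":1},{"turn":[0,0,0],"linear":[-0.1,0.02,0],"grip":1}]'
python3 -m creep '[{"turn":[0,0,0],"linear":[0,0.008,0],"grip":1},{"turn":[0,0,0],"linear":[0.01,0.008,0],"grip":1},{"turn":[0,0,0],"linear":[0.022,0.008,0],"grip":1},{"turn":[0,0,0],"linear":[0.03,0.008,0],"grip":1},{"turn":[0,0,0],"linear":[0.038,0.008,0],"grip":1}]'
python3 look.py 3
```

```text
time: 2.43
ee_pos: [0.4695, -0.1493, 0.033]
tool_rot: [-0.001, 0.709, 0.705, -0.002]
contact_force: [0.6, -0.2, 0.6]
opening: 0.0007
time: 2.85
ee_pos: [0.4805, -0.1046, 0.0334]
tool_rot: [-0.001, 0.706, 0.708, -0.0]
contact_force: [-0.0, -0.9, -0.8]
opening: 0.0008
2.85 [ 0.4805 -0.1046  0.0334] [-0.2222 -0.2167] [-0.  -0.9 -0.8] 0.0007674757561695865
```

View pics/z3.png

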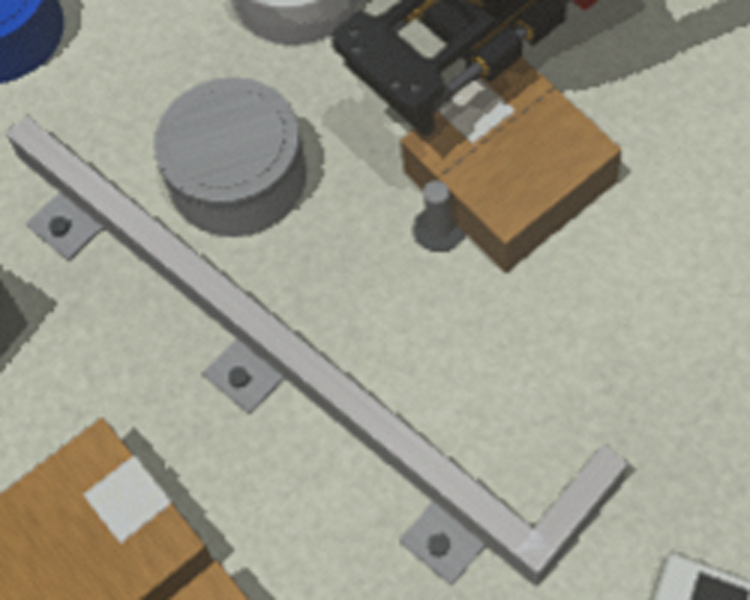

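```bash
python3 -m creep '[{"turn":[0,0,0],"linear":[0.008,0,0],"grip":1},{"turn":[0,0,0],"linear":[0.016,0,0],"grip":1},{"turn":[0,0,0],"linear":[0.024,0,0],"grip":1},{"turn":[0,0,0],"linear":[0.031,0,0],"grip":1},{"turn":[0,0,0],"linear":[0.036,0,0],"grip":1}]'
python3 look.py 4
```

```text
time: 3.32
ee_pos: [0.4819, -0.0699, 0.034]
tool_rot: [0.0, 0.707, 0.707, 0.0]
contact_force: [0.1, -1.1, -0.5]
opening: 0.0005
3.3167 [ 0.4819 -0.0699  0.034 ] [-0.2172 -0.1823] [ 0.1 -1.1 -0.5] 0.0005464511175061594
```

View pics/z4.png

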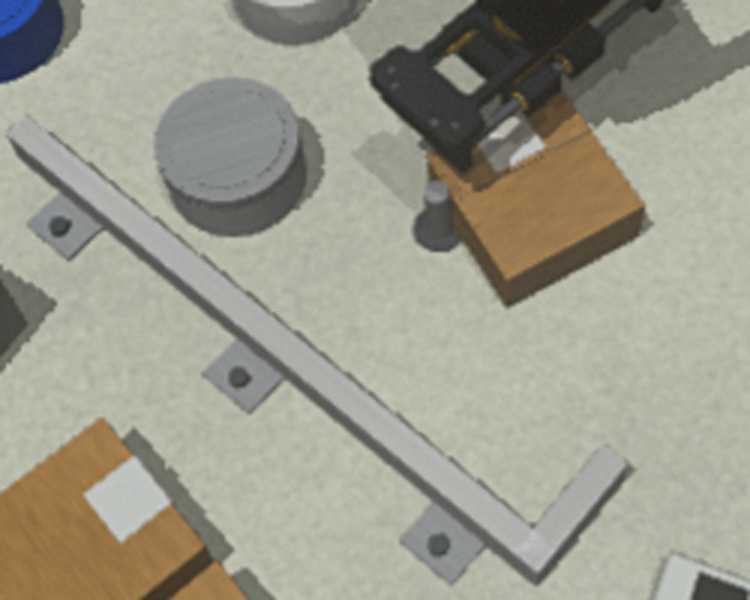

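```bash
python3 c.py 150 190 507,275,.044 643,203,.044 428,150,.044
```

```text
[0.5849 0.0215] [-0.1053 -0.1021]
[0.4908 0.0453] [-0.1964 -0.0687]
[ 0.5595 -0.0749] [-0.1405 -0.1954]
```

```bash
python3 -m creep '[{"turn":[0,0,0],"linear":[-0.02,0,0],"grip":1},{"turn":[0,0,0],"linear":[-0.025,-0.03,0],"grip":1},{"turn":[0,0,0],"linear":[-0.02,-0.056,0],"grip":1},{"turn":[0,0,0],"linear":[0.015,-0.056,0],"grip":1},{"turn":[0,0,0],"linear":[0.05,-0.056,0],"grip":1}]'
python3 -m creep '[{"turn":[0,0,0],"linear":[0.036,0,0],"grip":1},{"turn":[0,0,0],"linear":[0.05,0.01,0],"grip":1},{"turn":[0,0,0],"linear":[0.05,0.025,0],"grip":1},{"turn":[0,0,0],"linear":[0.05,0.033,0],"grip":1},{"turn":[0,0,0],"linear":[0.05,0.038,0],"grip":1}]'
python3 look.py 5
```

```text
time: 3.78
ee_pos: [0.4249, -0.0214, 0.0338]
tool_rot: [-0.0, 0.709, 0.705, -0.0]
contact_force: [0.3, 0.1, 0.4]
opening: 0.0003
time: 4.2
ee_pos: [0.4653, 0.0293, 0.0343]
tool_rot: [0.0, 0.707, 0.707, 0.0]
contact_force: [-0.3, 0.3, -0.6]
opening: 0.0005
4.2 [0.4653 0.0293 0.0343] [-0.2235 -0.0819] [-0.3  0.3 -0.6] 0.0004916682766353193
```

View pics/z5.png

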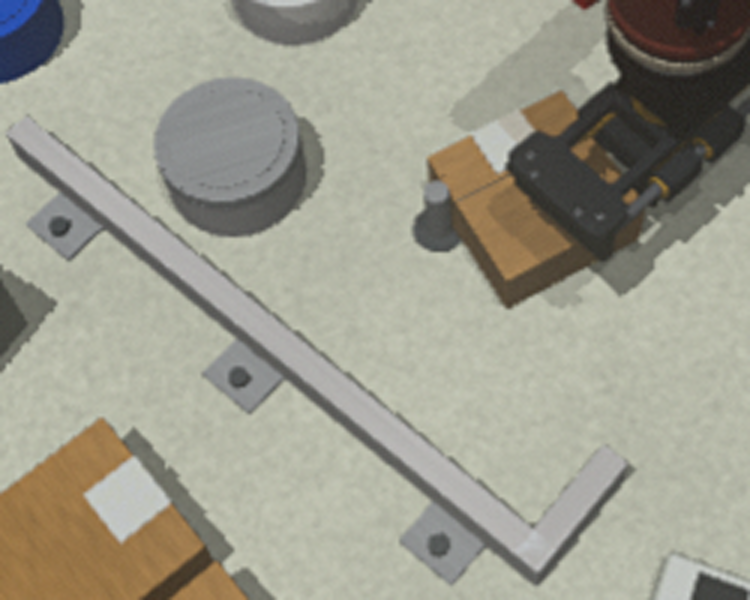

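```bash
python3 -m creep '[{"turn":[0,0,0],"linear":[-0.001,0.006,0],"grip":1},{"turn":[0,0,0],"linear":[-0.003,0.012,0],"grip":1},{"turn":[0,0,0],"linear":[-0.004,0.018,0],"grip":1},{"turn":[0,0,0],"linear":[-0.006,0.024,0],"grip":1},{"turn":[0,0,0],"linear":[-0.008,0.03,0],"grip":1}]'
python3 look.py 6
```

```text
time: 4.67
ee_pos: [0.4752, 0.0281, 0.0294]
tool_rot: [-0.02, 0.708, 0.706, -0.011]
contact_force: [-71.5, 39.6, 56.7]
opening: 0.0004
4.6667 [0.4752 0.0281 0.0294] [-0.2137 -0.0842] [-71.5  39.6  56.7] 0.0004124401202687502
```

View pics/z6.png

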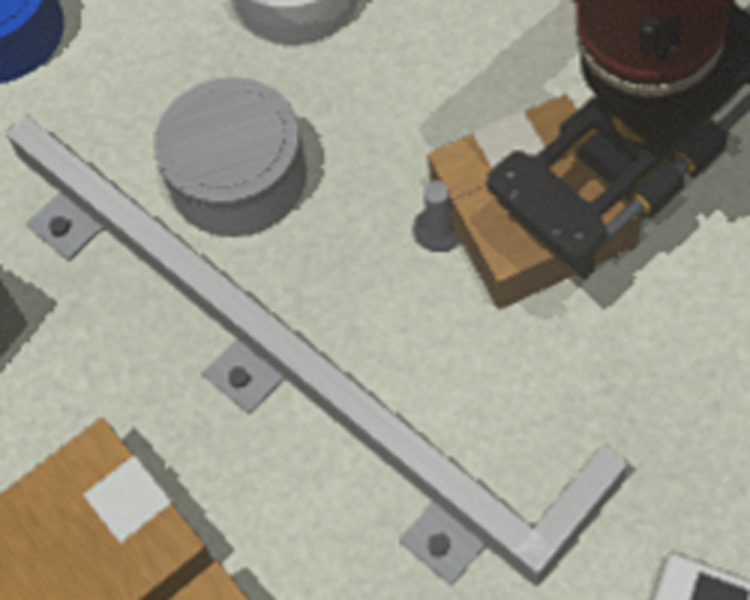

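The force jumped to about 100 N, so I'm backing off at once.

```bash
python3 -m creep '[{"turn":[0,0,0],"linear":[0.006,-0.018,-0.001],"grip":1},{"turn":[0,0,0],"linear":[0.006,-0.022,-0.001],"grip":1},{"turn":[0,0,0],"linear":[0.006,-0.022,-0.001],"grip":1},{"turn":[0,0,0],"linear":[0.006,-0.022,-0.001],"grip":1},{"turn":[0,0,0],"linear":[0.006,-0.022,-0.001],"grip":1}]'
python3 - <<'E'
from h import *
cv2.imwrite("pics/wrist7.png",robot.read_camera("wrist")[:,:,::-1])
a=robot.read_camera("side")[:,:,::-1][170:350,150:450]
cv2.imwrite("pics/side7.png",cv2.resize(a,None,fx=2.6,fy=2.6,interpolation=cv2.INTER_CUBIC))
E
python3 look.py 7
```

```text
time: 5.13
ee_pos: [0.4733, 0.0265, 0.0355]
tool_rot: [0.001, 0.707, 0.707, 0.001]
contact_force: [-0.5, 0.4, 1.2]
opening: 0.0004
5.2333 [0.473  0.0266 0.0353] [-0.216  -0.0854] [ 0.8  0.3 -0.1] 0.0005800604549570159
```

View pics/z7.png

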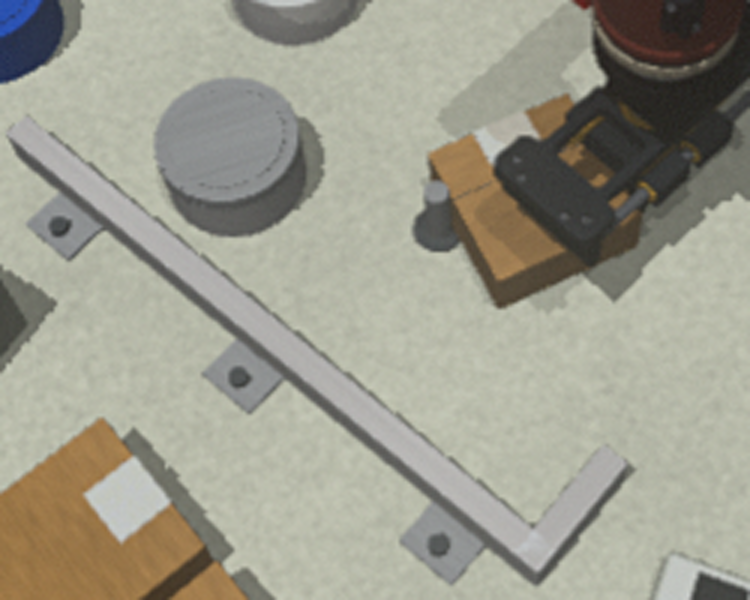

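View pics/side7.png

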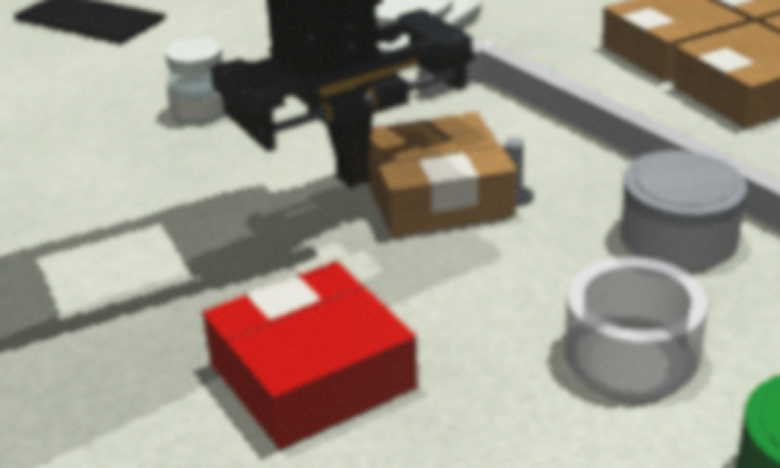

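```bash
python3 c.py 150 190 498,277,.044 639,215,.044 430,155,.044 570,95,.044 437,188,.05
```

```text
[0.5896 0.0187] [-0.1009 -0.1054]
[0.4987 0.0492] [-0.1881 -0.0656]
[ 0.5611 -0.0714] [-0.1386 -0.1921]
[ 0.4668 -0.0411] [-0.2292 -0.1521]
[ 0.5762 -0.0486] [-0.1212 -0.171 ]
```

View pics/wrist7.png

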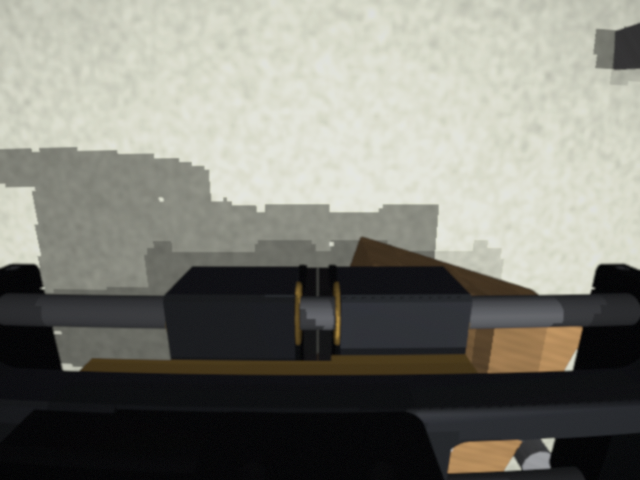

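```bash
python3 -m creep '[{"turn":[0,0,0],"linear":[-0.01,-0.037,0],"grip":1},{"turn":[0,0,0],"linear":[-0.05,-0.037,0],"grip":1},{"turn":[0,0,0],"linear":[-0.09,-0.037,0],"grip":1},{"turn":[0,0,0],"linear":[-0.112,-0.02,0],"grip":1},{"turn":[0,0,0],"linear":[-0.108,-0.010,0],"grip":1}]'
python3 -m creep '[{"turn":[0,0,0],"linear":[0.014,0.003,0],"grip":1},{"turn":[0,0,0],"linear":[0.026,0.005,0],"grip":1},{"turn":[0,0,0],"linear":[0.034,0.007,0],"grip":1},{"turn":[0,0,0],"linear":[0.042,0.008,0],"grip":1},{"turn":[0,0,0],"linear":[0.05,0.009,0],"grip":1}]'
python3 look.py 8
```

```text
time: 5.7
ee_pos: [0.4641, -0.0856, 0.036]
tool_rot: [0.002, 0.709, 0.705, 0.0]
contact_force: [0.8, 0.7, 1.0]
opening: 0.0005
time: 6.12
ee_pos: [0.4711, -0.03, 0.0349]
tool_rot: [0.0, 0.707, 0.707, -0.0]
contact_force: [-0.1, -0.0, -0.3]
opening: 0.0007
6.1167 [ 0.4711 -0.03    0.0349] [-0.2238 -0.1415] [-0.1 -0.  -0.3] 0.0007163309600218362
```

View pics/z8.png

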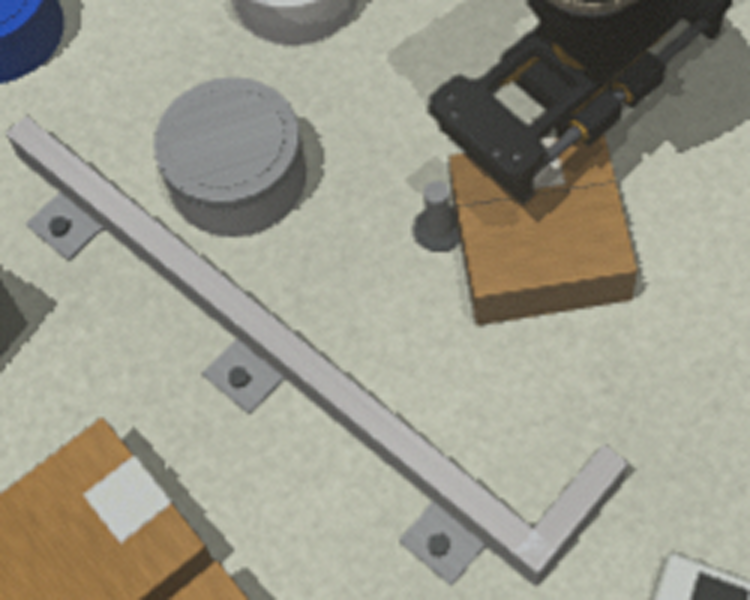

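```bash
python3 c.py 150 190 475,296,.044 636,271,.044 450,157,.044 608,142,.044
```

```text
[0.6081 0.018 ] [-0.0826 -0.108 ]
[0.5277 0.0739] [-0.1567 -0.044 ]
[ 0.5532 -0.0616] [-0.1455 -0.1815]
[4.747e-01 1.000e-04] [-0.2171 -0.112 ]
```

```bash
python3 -m creep '[{"turn":[0,0,0],"linear":[-0.012,0,0],"grip":1},{"turn":[0,0,0],"linear":[-0.012,-0.031,0],"grip":1},{"turn":[0,0,0],"linear":[0.028,-0.031,0],"grip":1},{"turn":[0,0,0],"linear":[0.068,-0.031,0],"grip":1},{"turn":[0,0,0],"linear":[0.085,-0.02,0],"grip":1}]'
python3 -m creep '[{"turn":[0,0,0],"linear":[0,0.022,0],"grip":1},{"turn":[0,0,0],"linear":[0,0.032,0],"grip":1},{"turn":[0,0,0],"linear":[-0.003,0.037,0],"grip":1},{"turn":[0,0,0],"linear":[-0.005,0.041,0],"grip":1},{"turn":[0,0,0],"linear":[-0.005,0.041,0],"grip":1}]'
```

```text
time: 6.58
ee_pos: [0.4486, 0.0559, 0.0343]
tool_rot: [-0.001, 0.708, 0.707, -0.001]
contact_force: [0.6, -0.4, 0.5]
opening: 0.0001
time: 7.0
ee_pos: [0.4921, 0.0483, 0.0348]
tool_rot: [-0.0, 0.707, 0.707, -0.0]
contact_force: [-0.0, 0.1, 0.4]
opening: 0.0004
```

```bash
python3 -m creep '[{"turn":[0,0,0],"linear":[-0.001,0.002,0],"grip":1},{"turn":[0,0,0],"linear":[-0.002,0.004,0],"grip":1},{"turn":[0,0,0],"linear":[-0.003,0.005,0],"grip":1},{"turn":[0,0,0],"linear":[-0.004,0.006,0],"grip":1},{"turn":[0,0,0],"linear":[-0.004,0.006,0],"grip":1}]'
python3 -m creep '[{"turn":[0,0,0],"linear":[-0.001,0.002,0],"grip":1},{"turn":[0,0,0],"linear":[-0.002,0.003,0],"grip":1},{"turn":[0,0,0],"linear":[-0.002,0.004,0],"grip":1},{"turn":[0,0,0],"linear":[-0.002,0.004,0],"grip":1},{"turn":[0,0,0],"linear":[-0.002,0.004,0],"grip":1}]'
python3 look.py 9
```

```text
time: 7.42
ee_pos: [0.4957, 0.0464, 0.0343]
tool_rot: [-0.003, 0.707, 0.707, -0.001]
contact_force: [-6.2, 6.4, 3.4]
opening: 0.0
time: 7.83
ee_pos: [0.4965, 0.0464, 0.0337]
tool_rot: [-0.006, 0.707, 0.707, -0.002]
contact_force: [-17.2, 15.2, 12.7]
opening: -0.0
7.8333 [0.4965 0.0464 0.0337] [-0.1906 -0.0682] [-17.2  15.2  12.7] -1.2762817825997174e-05
```

View pics/z9.png

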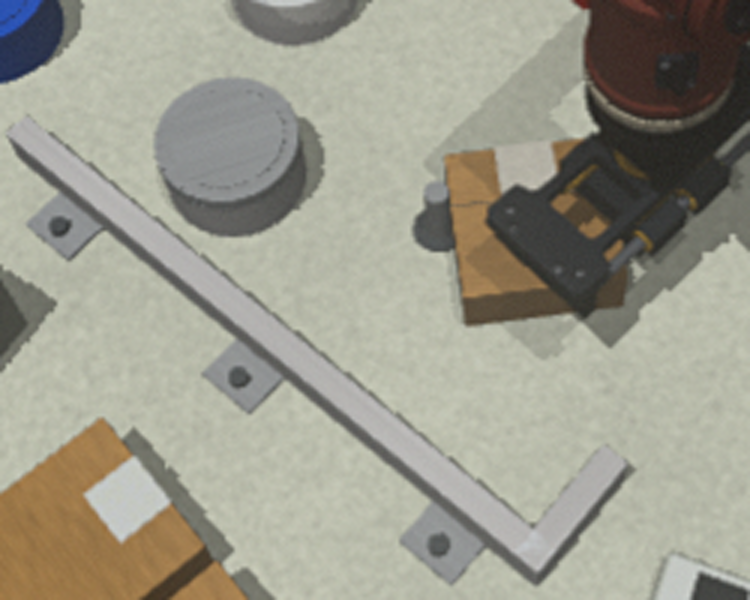

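Step 1 is met: the carton is pressed on the post at about 45°, with 20+ N. Next I push it left on the seal side.

```bash
python3 c.py 150 190 464,297,.044 628,280,.044 446,156,.044
```

```text
[0.6132 0.0139] [-0.0779 -0.1126]
[0.5355 0.0746] [-0.1489 -0.0441]
[ 0.5545 -0.0639] [-0.1444 -0.1839]
```

```bash
python3 -m creep '[{"turn":[0,0,0],"linear":[0.01,-0.03,0],"grip":1},{"turn":[0,0,0],"linear":[0,-0.057,0],"grip":1},{"turn":[0,0,0],"linear":[-0.04,-0.057,0],"grip":1},{"turn":[0,0,0],"linear":[-0.078,-0.05,0],"grip":1},{"turn":[0,0,0],"linear":[-0.083,-0.032,0],"grip":1}]'
python3 -m creep '[{"turn":[0,0,0],"linear":[0.014,0.007,0],"grip":1},{"turn":[0,0,0],"linear":[0.024,0.012,0],"grip":1},{"turn":[0,0,0],"linear":[0.033,0.018,0],"grip":1},{"turn":[0,0,0],"linear":[0.042,0.025,0],"grip":1},{"turn":[0,0,0],"linear":[0.048,0.03,0],"grip":1}]'
python3 look.py 10
```

```text
time: 8.3
ee_pos: [0.4684, -0.044, 0.035]
tool_rot: [0.0, 0.708, 0.706, -0.001]
contact_force: [0.1, -0.8, -0.2]
opening: 0.0003
time: 8.72
ee_pos: [0.5, 0.0099, 0.0347]
tool_rot: [-0.0, 0.707, 0.708, -0.0]
contact_force: [-0.9, 0.3, 0.1]
opening: 0.0005
8.7167 [0.5    0.0099 0.0347] [-0.1909 -0.1049] [-0.9  0.3  0.1] 0.0005490721904193857
```

View pics/z10.png

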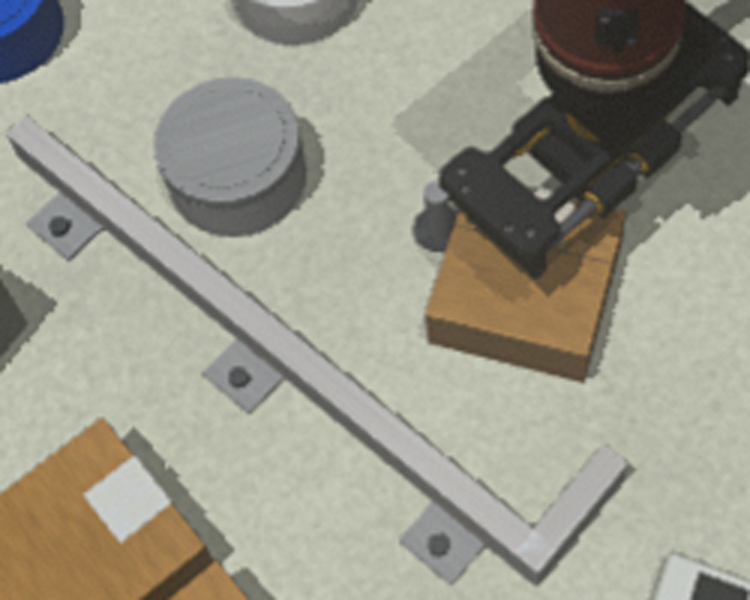

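```bash
python3 c.py 150 190 427,317,.044 585,353,.044 625,213,.044
```

```text
[0.6377 0.008 ] [-0.0542 -0.1211]
[0.5876 0.0892] [-0.0955 -0.035 ]
[0.5038 0.0423] [-0.1838 -0.073 ]
```

```bash
python3 -m creep '[{"turn":[0,0,0],"linear":[0,-0.025,0],"grip":1},{"turn":[0,0,0],"linear":[0.028,-0.028,0],"grip":1},{"turn":[0,0,0],"linear":[0.028,-0.008,0],"grip":1},{"turn":[0,0,0],"linear":[0.028,0.004,0],"grip":1},{"turn":[0,0,0],"linear":[0.029,0.012,0],"grip":1}]'
python3 -m creep '[{"turn":[0,0,0],"linear":[0.001,0.008,0],"grip":1},{"turn":[0,0,0],"linear":[0.002,0.014,0],"grip":1},{"turn":[0,0,0],"linear":[0.003,0.02,0],"grip":1},{"turn":[0,0,0],"linear":[0.003,0.025,0],"grip":1},{"turn":[0,0,0],"linear":[0.003,0.025,0],"grip":1}]'
python3 look.py 11
```

```text
time: 9.18
ee_pos: [0.5127, 0.0381, 0.0351]
tool_rot: [0.0, 0.706, 0.708, 0.0]
contact_force: [-1.3, 0.4, 0.9]
opening: 0.0001
time: 9.6
ee_pos: [0.538, 0.0401, 0.0351]
tool_rot: [0.0, 0.707, 0.707, 0.0]
contact_force: [0.4, 0.7, 0.2]
opening: 0.0004
9.6 [0.538  0.0401 0.0351] [-0.15   -0.0788] [0.4 0.7 0.2] 0.0004450761553094234
```

View pics/z11.png

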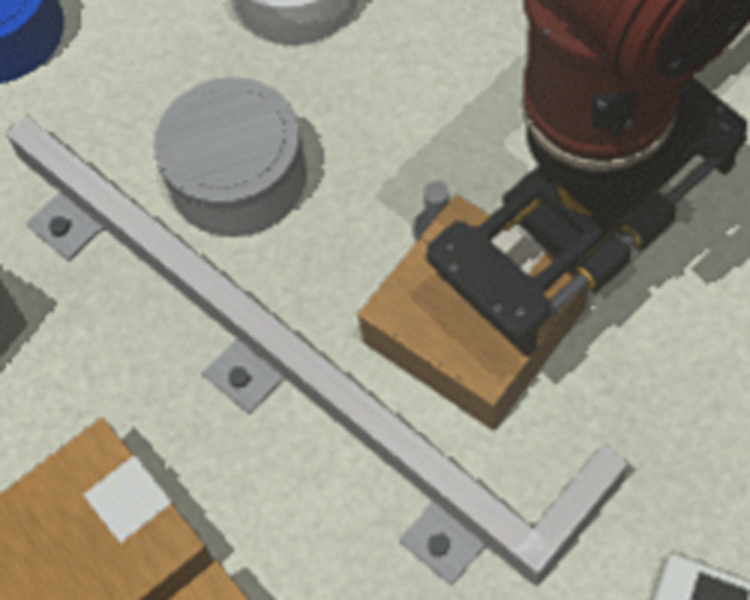

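```bash
python3 c.py 150 190 360,318,.044 493,403,.044 590,300,.044 458,197,.044
```

```text
[ 0.6663 -0.0192] [-0.0286 -0.1511]
[0.6473 0.0737] [-0.0378 -0.0567]
[0.5612 0.0678] [-0.1241 -0.0536]
[ 0.5692 -0.0375] [-0.127  -0.1592]
```

```bash
python3 -m creep '[{"turn":[0,0,0],"linear":[0,-0.012,0],"grip":1},{"turn":[0,0,-6],"linear":[-0.008,-0.013,0],"grip":1},{"turn":[0,0,-6],"linear":[-0.016,-0.012,0],"grip":1},{"turn":[0,0,-6],"linear":[-0.018,-0.011,0],"grip":1},{"turn":[0,0,-6],"linear":[-0.018,-0.01,0],"grip":1}]'
python3 -m creep '[{"turn":[0,0,0],"linear":[0,0.012,0],"grip":1},{"turn":[0,0,0],"linear":[0,0.02,0],"grip":1},{"turn":[0,0,0],"linear":[0,0.028,0],"grip":1},{"turn":[0,0,0],"linear":[0,0.036,0],"grip":1},{"turn":[0,0,0],"linear":[0,0.041,0],"grip":1}]'
python3 look.py 12
```

```text
time: 10.07
ee_pos: [0.5275, 0.0214, 0.0352]
tool_rot: [0.0, 0.671, 0.742, 0.0]
contact_force: [0.0, -0.1, 0.2]
opening: 0.0001
time: 10.48
ee_pos: [0.5688, 0.0267, 0.035]
tool_rot: [0.0, 0.669, 0.743, 0.0]
contact_force: [-2.0, 0.5, 0.8]
opening: 0.0003
10.4833 [0.5688 0.0267 0.035 ] [-0.1207 -0.0953] [-2.   0.5  0.8] 0.00032715375499876403
```

View pics/z12.png

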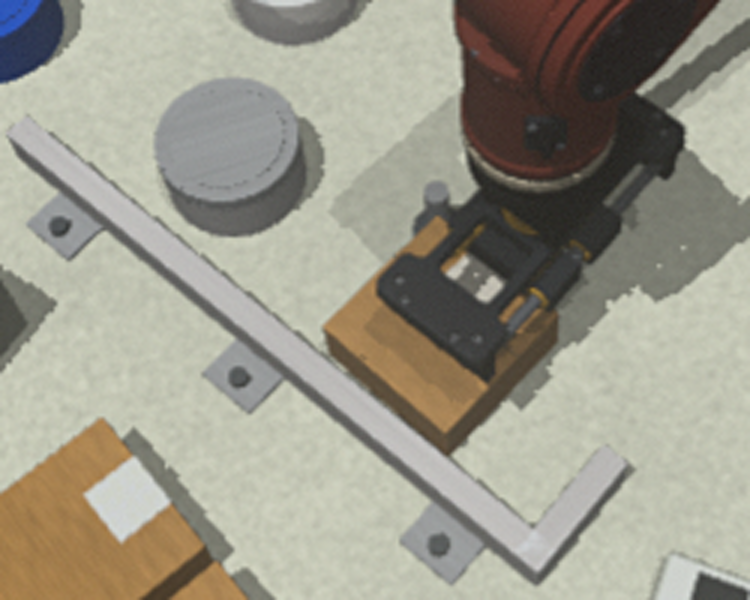

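```bash
python3 -m creep '[{"turn":[0,0,0],"linear":[0,0.003,0],"grip":1},{"turn":[0,0,0],"linear":[0,0.006,0],"grip":1},{"turn":[0,0,0],"linear":[0,0.009,0],"grip":1},{"turn":[0,0,0],"linear":[0,0.01,0],"grip":1},{"turn":[0,0,0],"linear":[0,0.01,0],"grip":1}]'
python3 look.py 13
```

```text
time: 10.95
ee_pos: [0.5757, 0.0274, 0.0344]
tool_rot: [-0.002, 0.669, 0.743, -0.002]
contact_force: [-8.8, -2.0, 4.1]
opening: 0.0005
10.95 [0.5757 0.0274 0.0344] [-0.1138 -0.0953] [-8.8 -2.   4.1] 0.0005449322326818804
```

View pics/z13.png

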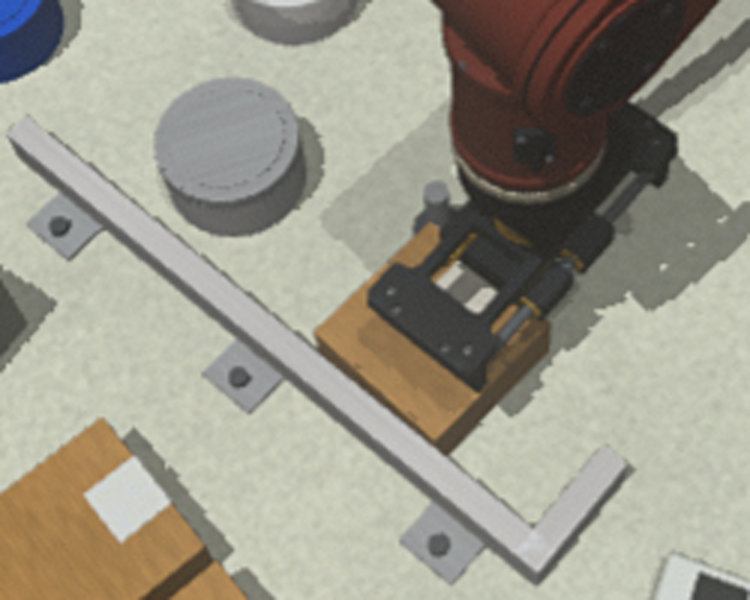

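```bash
python3 -m creep '[{"turn":[0,0,0],"linear":[0,-0.012,0],"grip":1},{"turn":[0,0,0],"linear":[0,-0.018,-0.035],"grip":1},{"turn":[0,0,0],"linear":[-0.01,-0.015,-0.07],"grip":1},{"turn":[0,0,0],"linear":[-0.05,0.01,-0.07],"grip":1},{"turn":[0,0,0],"linear":[-0.085,0.035,-0.07],"grip":1}]'
python3 -m creep '[{"turn":[0,0,0],"linear":[-0.013,0.02,0],"grip":1},{"turn":[0,0,0],"linear":[-0.015,0.023,0.02],"grip":1},{"turn":[0,0,0],"linear":[-0.015,0.023,0.05],"grip":1},{"turn":[0,0,0],"linear":[-0.015,0.023,0.07],"grip":1},{"turn":[0,0,0],"linear":[-0.015,0.023,0.07],"grip":1}]'
python3 look.py 14
```

```text
time: 11.42
ee_pos: [0.6193, -0.0483, 0.1091]
tool_rot: [0.003, 0.668, 0.744, 0.002]
contact_force: [0.4, -0.3, -0.0]
opening: 0.0003
time: 11.83
ee_pos: [0.6375, -0.0601, 0.0294]
tool_rot: [-0.004, 0.669, 0.743, -0.002]
contact_force: [-0.6, 0.7, -1.0]
opening: 0.0004
11.8333 [ 0.6375 -0.0601  0.0294] [-0.0614 -0.1888] [-0.6  0.7 -1. ] 0.00040266417746369327
```

View pics/z14.png

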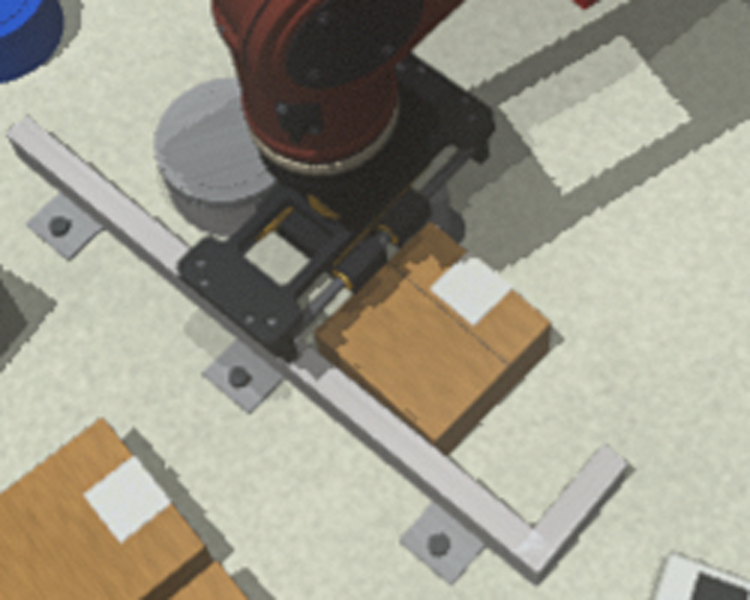

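```bash
python3 -m creep '[{"turn":[0,0,0],"linear":[0.01,0.008,-0.004],"grip":1},{"turn":[0,0,0],"linear":[0.02,0.01,-0.004],"grip":1},{"turn":[0,0,0],"linear":[0.028,0.01,-0.004],"grip":1},{"turn":[0,0,0],"linear":[0.036,0.01,-0.004],"grip":1},{"turn":[0,0,0],"linear":[0.044,0.01,-0.004],"grip":1}]'
python3 -m creep '[{"turn":[0,0,0],"linear":[0.008,0,0],"grip":1},{"turn":[0,0,0],"linear":[0.015,0,0],"grip":1},{"turn":[0,0,0],"linear":[0.021,0,0],"grip":1},{"turn":[0,0,0],"linear":[0.026,0,0],"grip":1},{"turn":[0,0,0],"linear":[0.03,0,0],"grip":1}]'
python3 look.py 15
```

```text
time: 12.3
ee_pos: [0.6474, -0.0147, 0.0404]
tool_rot: [0.001, 0.669, 0.743, 0.001]
contact_force: [-0.2, -1.0, 0.9]
opening: 0.0004
time: 12.72
ee_pos: [0.6433, 0.0146, 0.0389]
tool_rot: [-0.0, 0.669, 0.743, -0.0]
contact_force: [0.8, -2.1, 0.7]
opening: 0.0009
12.7167 [0.6433 0.0146 0.0389] [-0.0479 -0.1151] [ 0.8 -2.1  0.7] 0.0008763813413658105
```

View pics/z15.png

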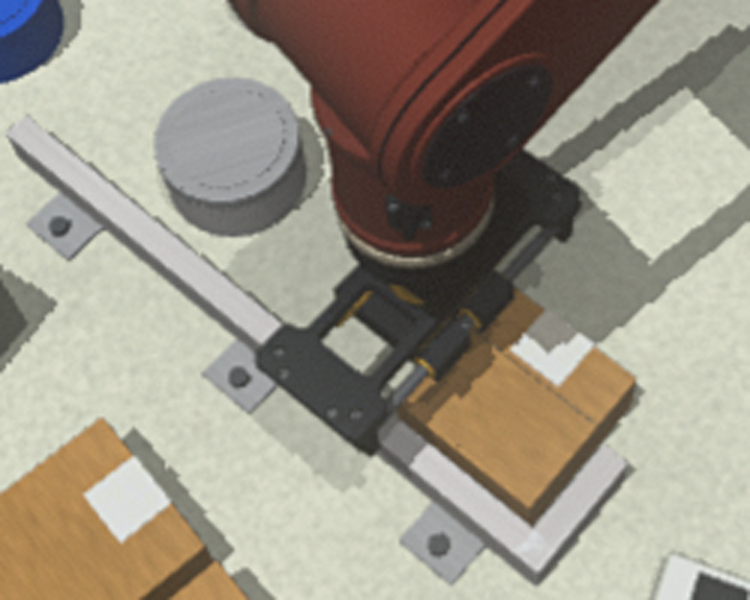

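```bash
python3 -m creep '[{"turn":[0,0,0],"linear":[0.004,0,0],"grip":1},{"turn":[0,0,0],"linear":[0.007,0,0],"grip":1},{"turn":[0,0,0],"linear":[0.009,0,0],"grip":1},{"turn":[0,0,0],"linear":[0.01,0,0],"grip":1},{"turn":[0,0,0],"linear":[0.01,0,0],"grip":1}]'
python3 look.py 16
```

```text
time: 13.18
ee_pos: [0.6422, 0.0213, 0.0388]
tool_rot: [0.001, 0.669, 0.743, -0.002]
contact_force: [-2.4, -9.6, 0.9]
opening: 0.0005
13.1833 [0.6422 0.0213 0.0388] [-0.0483 -0.1082] [-2.4 -9.6  0.9] 0.00047889949414433534
```

View pics/z16.png

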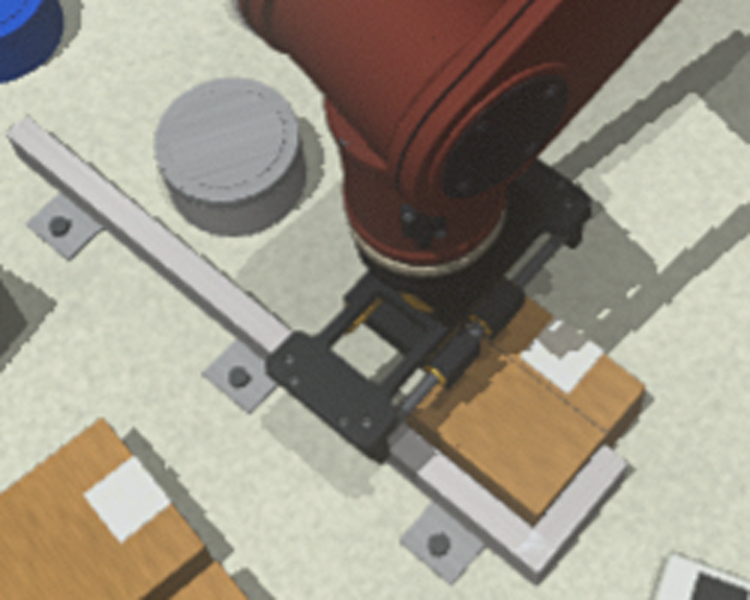

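The carton is against the end stop (about 10 N). Now I seat it on the rail from the seal side.

```bash
python3 -m creep '[{"turn":[0,0,0],"linear":[-0.016,0,0],"grip":1},{"turn":[0,0,0],"linear":[-0.018,0,-0.035],"grip":1},{"turn":[0,0,0],"linear":[-0.01,-0.03,-0.06],"grip":1},{"turn":[0,0,0],"linear":[0.02,-0.065,-0.06],"grip":1},{"turn":[0,0,0],"linear":[0.045,-0.09,-0.06],"grip":1}]'
python3 -m creep '[{"turn":[0,0,0],"linear":[0,-0.005,0],"grip":1},{"turn":[0,0,0],"linear":[0,-0.005,0.03],"grip":1},{"turn":[0,0,0],"linear":[0,-0.005,0.063],"grip":1},{"turn":[0,0,0],"linear":[0,0.005,0.063],"grip":1},{"turn":[0,0,0],"linear":[0,0.012,0.063],"grip":1}]'
python3 look.py 17
```

```text
time: 13.65
ee_pos: [0.5491, 0.0582, 0.101]
tool_rot: [0.001, 0.67, 0.742, 0.002]
contact_force: [-0.2, 0.7, -0.1]
opening: 0.0005
time: 14.07
ee_pos: [0.5585, 0.0603, 0.0335]
tool_rot: [-0.002, 0.669, 0.743, -0.001]
contact_force: [0.6, -0.4, 0.3]
opening: 0.0004
14.0667 [0.5585 0.0603 0.0335] [-0.1275 -0.0608] [ 0.6 -0.4  0.3] 0.0003511301570687971
```

View pics/z17.png

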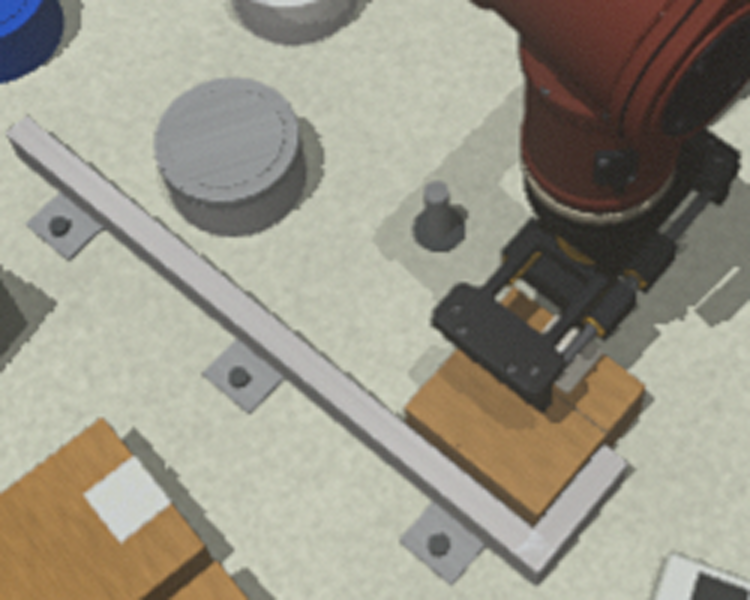

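```bash
python3 -m creep '[{"turn":[0,0,0],"linear":[0.009,0.004,0],"grip":1},{"turn":[0,0,0],"linear":[0.009,0.009,0],"grip":1},{"turn":[0,0,0],"linear":[0.009,0.013,0],"grip":1},{"turn":[0,0,0],"linear":[0.009,0.016,0],"grip":1},{"turn":[0,0,0],"linear":[0.009,0.016,0],"grip":1}]'
python3 -m creep '[{"turn":[0,0,0],"linear":[0,-0.01,0],"grip":1},{"turn":[0,0,0],"linear":[0,-0.03,-0.02],"grip":1},{"turn":[0,0,0],"linear":[0,-0.06,-0.06],"grip":1},{"turn":[0,0,0],"linear":[0,-0.09,-0.09],"grip":1},{"turn":[0,0,0],"linear":[0,-0.11,-0.1],"grip":1}]'
python3 look.py 18
```

```text
time: 14.53
ee_pos: [0.5733, 0.0716, 0.0362]
tool_rot: [-0.002, 0.669, 0.743, -0.002]
contact_force: [-9.9, 0.8, 8.0]
opening: 0.0005
time: 14.95
ee_pos: [0.4667, 0.0595, 0.1396]
tool_rot: [0.002, 0.669, 0.743, 0.002]
contact_force: [-0.2, -0.3, 1.3]
opening: 0.001
14.95 [0.4667 0.0595 0.1396] [-0.2189 -0.052 ] [-0.2 -0.3  1.3] 0.001003656568139384
```

View pics/z18.png

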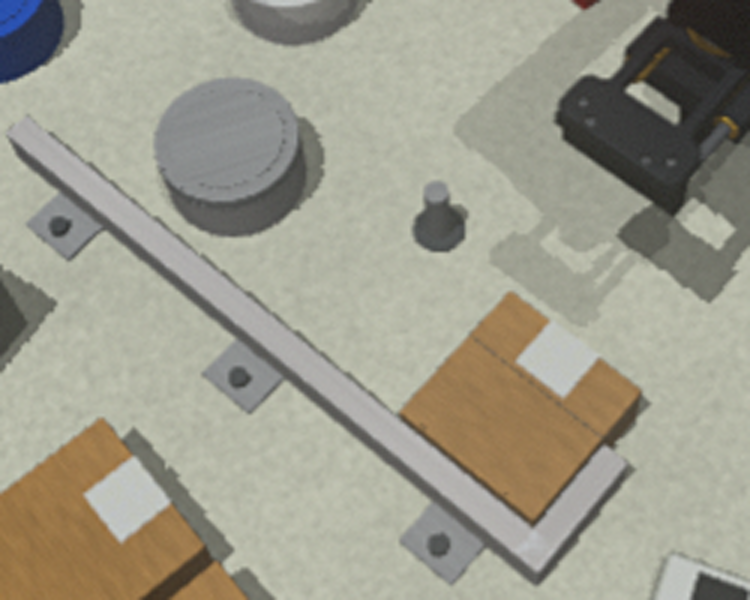

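The carton is home: its corners at (401,413) and (535,520) are flush with the rail and the stop, and the white seal at (557,357) faces the robot. Next is the tin. I'll half-open the fingers and cradle it from the right.

```bash
python3 -m creep '[{"turn":[0,0,0],"linear":[-0.035,0.015,0],"grip":0},{"turn":[0,0,0],"linear":[-0.07,0.03,0],"grip":0},{"turn":[0,0,0],"linear":[-0.105,0.048,0],"grip":0},{"turn":[0,0,0],"linear":[-0.14,0.066,0],"grip":0},{"turn":[0,0,0],"linear":[-0.175,0.085,0],"grip":0}]'
python3 -m creep '[{"turn":[0,0,0],"linear":[-0.035,0.018,0],"grip":0},{"turn":[0,0,0],"linear":[-0.07,0.034,0],"grip":0},{"turn":[0,0,0],"linear":[-0.105,0.05,0],"grip":0},{"turn":[0,0,0],"linear":[-0.137,0.066,0],"grip":0},{"turn":[0,0,0],"linear":[-0.139,0.068,0.02],"grip":0}]'
python3 look.py 19 130 380 130 330
```

```text
time: 15.42
ee_pos: [0.5699, -0.1073, 0.1369]
tool_rot: [0.001, 0.669, 0.743, 0.0]
contact_force: [0.8, 0.9, 0.0]
opening: 0.0259
time: 15.83
ee_pos: [0.6562, -0.2444, 0.1217]
tool_rot: [0.007, 0.67, 0.742, 0.001]
contact_force: [0.5, 0.2, 0.9]
opening: 0.0431
15.8333 [ 0.6562 -0.2444  0.1217] [-0.062 -0.374] [0.5 0.2 0.9] 0.04307656330272121
```

View pics/z19.png

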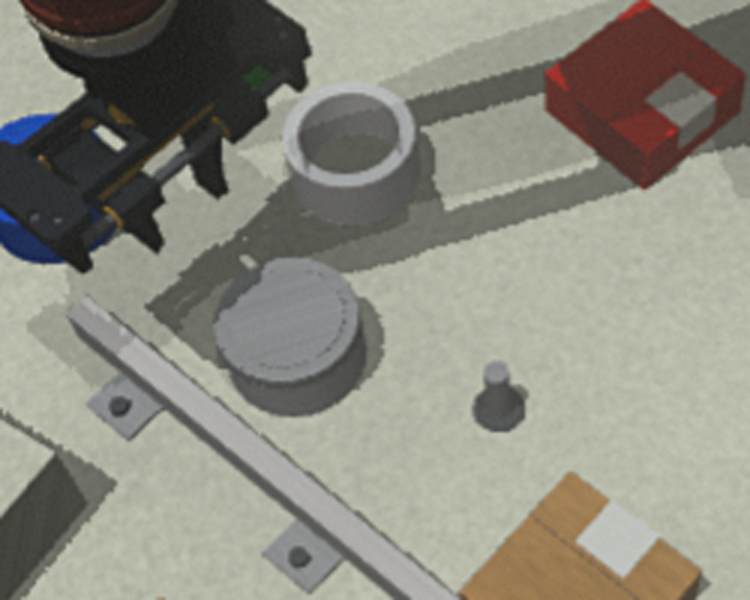

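```bash
python3 -m creep '[{"turn":[0,0,0],"linear":[0,0,0.02],"grip":0},{"turn":[0,0,0],"linear":[0,0,0.045],"grip":0},{"turn":[0,0,0],"linear":[0,0,0.07],"grip":0},{"turn":[0,0,0],"linear":[0,0,0.083],"grip":0},{"turn":[0,0,0],"linear":[0,0,0.083],"grip":0}]'
python3 look.py 20 130 380 130 330
```

```text
time: 16.3
ee_pos: [0.6479, -0.2349, 0.0288]
tool_rot: [-0.004, 0.669, 0.743, -0.001]
contact_force: [-0.2, 0.7, 0.0]
opening: 0.0436
16.3 [ 0.6479 -0.2349  0.0288] [-0.0692 -0.3637] [-0.2  0.7  0. ] 0.043566908596485564
```

View pics/z20.png

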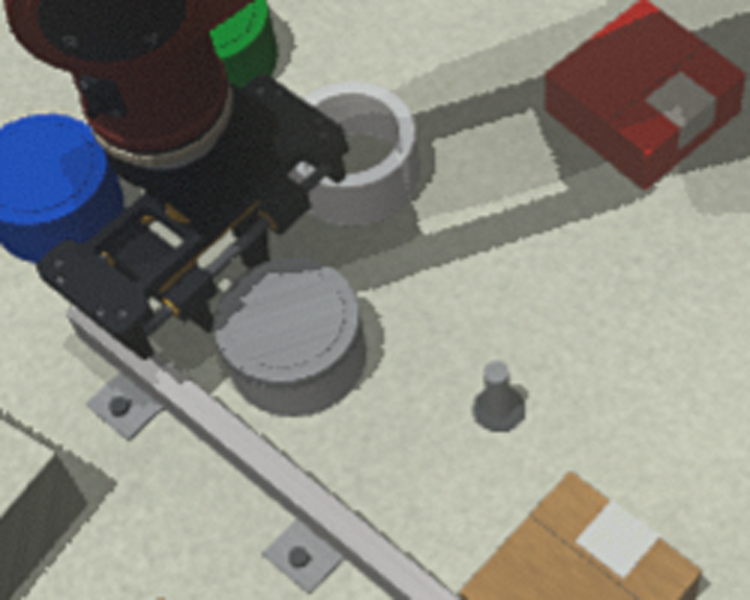

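```bash
python3 -m creep '[{"turn":[0,0,0],"linear":[0.012,0.002,-0.005],"grip":0},{"turn":[0,0,0],"linear":[0.02,0.005,-0.005],"grip":0},{"turn":[0,0,0],"linear":[0.03,0.009,-0.005],"grip":0},{"turn":[0,0,0],"linear":[0.04,0.013,-0.005],"grip":0},{"turn":[0,0,0],"linear":[0.05,0.016,-0.005],"grip":0}]'
python3 -m creep '[{"turn":[0,0,0],"linear":[0.01,0.002,0],"grip":0},{"turn":[0,0,0],"linear":[0.02,0.004,0],"grip":0},{"turn":[0,0,0],"linear":[0.03,0.006,0],"grip":0},{"turn":[0,0,0],"linear":[0.038,0.007,0],"grip":0},{"turn":[0,0,0],"linear":[0.042,0.007,0],"grip":0}]'
python3 look.py 21
```

```text
time: 16.77
ee_pos: [0.6626, -0.184, 0.0394]
tool_rot: [0.001, 0.669, 0.743, 0.0]
contact_force: [0.4, -0.9, 0.3]
opening: 0.0435
time: 17.18
ee_pos: [0.6638, -0.1412, 0.0376]
tool_rot: [-0.0, 0.669, 0.743, -0.0]
contact_force: [-1.7, -1.5, 0.1]
opening: 0.0437
17.1833 [ 0.6638 -0.1412  0.0376] [-0.0437 -0.2721] [-1.7 -1.5  0.1] 0.043680196799747224
```

View pics/z21.png

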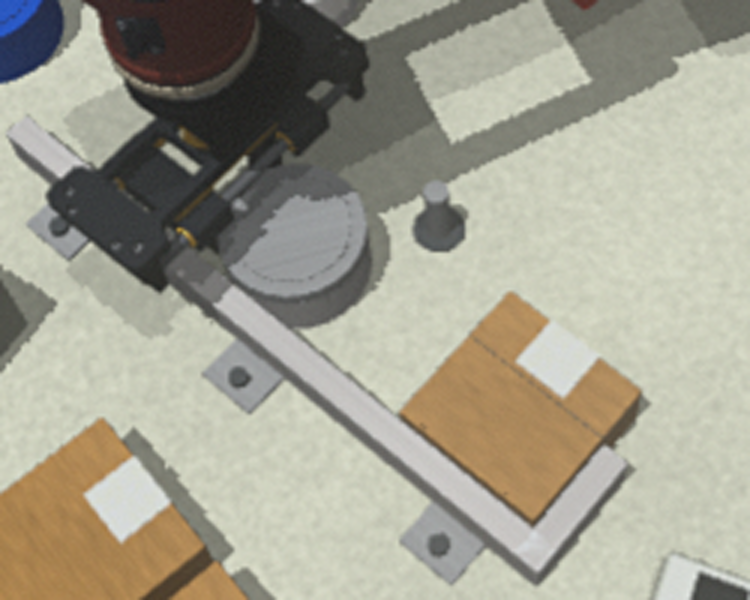

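```bash
python3 -m creep '[{"turn":[0,0,0],"linear":[0.009,0,0],"grip":0},{"turn":[0,0,0],"linear":[0.018,0,0],"grip":0},{"turn":[0,0,0],"linear":[0.027,0,0],"grip":0},{"turn":[0,0,0],"linear":[0.034,0,0],"grip":0},{"turn":[0,0,0],"linear":[0.04,0,0],"grip":0}]'
python3 -m creep '[{"turn":[0,0,0],"linear":[0.008,0,0],"grip":0},{"turn":[0,0,0],"linear":[0.015,0,0],"grip":0},{"turn":[0,0,0],"linear":[0.022,0,0],"grip":0},{"turn":[0,0,0],"linear":[0.027,0,0],"grip":0},{"turn":[0,0,0],"linear":[0.03,0,0],"grip":0}]'
python3 look.py 22
```

```text
time: 17.65
ee_pos: [0.6596, -0.1019, 0.0378]
tool_rot: [-0.0, 0.669, 0.743, -0.0]
contact_force: [-1.0, -1.2, 0.8]
opening: 0.0436
time: 18.07
ee_pos: [0.6565, -0.0722, 0.0379]
tool_rot: [-0.0, 0.669, 0.743, -0.0]
contact_force: [-1.9, -1.3, -1.0]
opening: 0.0435
18.0667 [ 0.6565 -0.0722  0.0379] [-0.0437 -0.2027] [-1.9 -1.3 -1. ] 0.043495062044943994
```

View pics/z22.png

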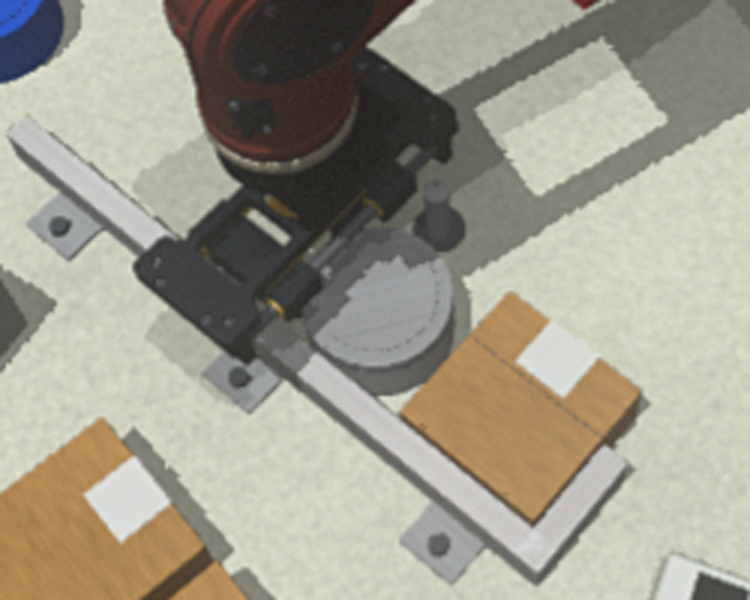

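Almost touching. I'll push slowly until the force rises.

```bash
python3 -m creep '[{"turn":[0,0,0],"linear":[0.004,0,0],"grip":0},{"turn":[0,0,0],"linear":[0.007,0,0],"grip":0},{"turn":[0,0,0],"linear":[0.009,0,0],"grip":0},{"turn":[0,0,0],"linear":[0.009,0,0],"grip":0},{"turn":[0,0,0],"linear":[0.009,0,0],"grip":0}]'
python3 look.py 23
```

```text
time: 18.53
ee_pos: [0.656, -0.064, 0.0381]
tool_rot: [0.0, 0.669, 0.743, 0.0]
contact_force: [-0.3, -0.4, -0.1]
opening: 0.0436
18.5333 [ 0.656  -0.064   0.0381] [-0.0435 -0.1946] [-0.3 -0.4 -0.1] 0.04360753574072566
```

View pics/z23.png

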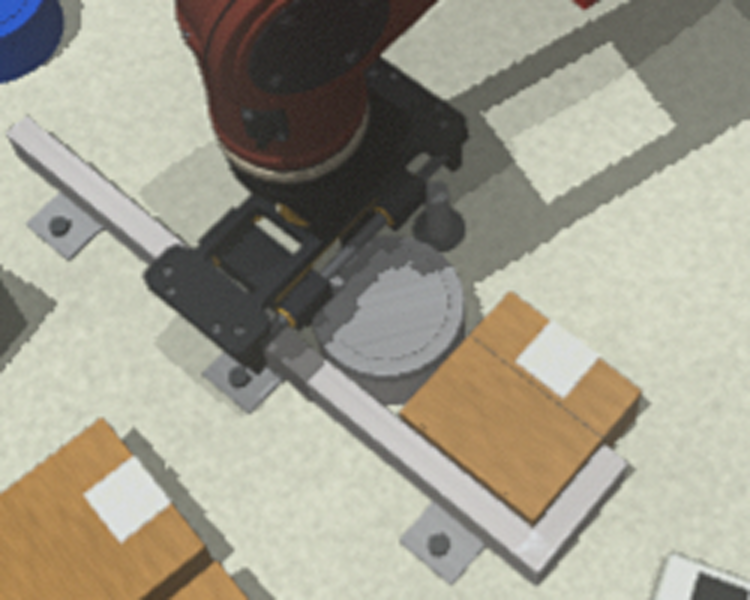

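```bash
python3 -m creep '[{"turn":[0,0,0],"linear":[0.002,0,0],"grip":0},{"turn":[0,0,0],"linear":[0.004,0,0],"grip":0},{"turn":[0,0,0],"linear":[0.006,0,0],"grip":0},{"turn":[0,0,0],"linear":[0.006,0,0],"grip":0},{"turn":[0,0,0],"linear":[0.006,0,0],"grip":0}]'
```

```text
time: 19.0
ee_pos: [0.6551, -0.0599, 0.0381]
tool_rot: [0.001, 0.669, 0.743, -0.001]
contact_force: [-2.3, -6.7, -0.0]
opening: 0.0436
```

The force is 6.7 N, so the tin is seated on the carton. I withdraw and check.

```bash
python3 -m creep '[{"turn":[0,0,0],"linear":[-0.01,0,0],"grip":0},{"turn":[0,0,0],"linear":[-0.03,-0.001,0],"grip":0},{"turn":[0,0,0],"linear":[-0.06,-0.002,-0.005],"grip":0},{"turn":[0,0,0],"linear":[-0.075,-0.002,-0.03],"grip":0},{"turn":[0,0,0],"linear":[-0.08,-0.002,-0.07],"grip":0}]'
python3 -m creep '[{"turn":[0,0,0],"linear":[0,-0.02,-0.03],"grip":0},{"turn":[0,0,0],"linear":[0,-0.06,-0.06],"grip":0},{"turn":[0,0,0],"linear":[0,-0.10,-0.08],"grip":0},{"turn":[0,0,0],"linear":[0,-0.14,-0.08],"grip":0},{"turn":[0,0,0],"linear":[0,-0.16,-0.08],"grip":0}]'
python3 look.py 24 200 450 230 430
python3 - <<'E'
import cv2
from h import *
a=robot.read_camera("side")[:,:,::-1]; cv2.imwrite("pics/side24.png",a)
cv2.imwrite("pics/sz24.png",cv2.resize(a[150:350,200:500],None,fx=2.6,fy=2.6,interpolation=cv2.INTER_CUBIC))
E
```

```text
time: 19.42
ee_pos: [0.6581, -0.1398, 0.1033]
tool_rot: [-0.004, 0.67, 0.742, -0.002]
contact_force: [-0.0, -0.1, -0.5]
opening: 0.0438
time: 19.83
ee_pos: [0.5011, -0.1552, 0.1901]
tool_rot: [0.002, 0.669, 0.743, 0.001]
contact_force: [0.9, -0.8, -0.1]
opening: 0.0433
19.8333 [ 0.5011 -0.1552  0.1901] [-0.207  -0.2692] [ 0.9 -0.8 -0.1] 0.04334684157494831
```

View pics/z24.png

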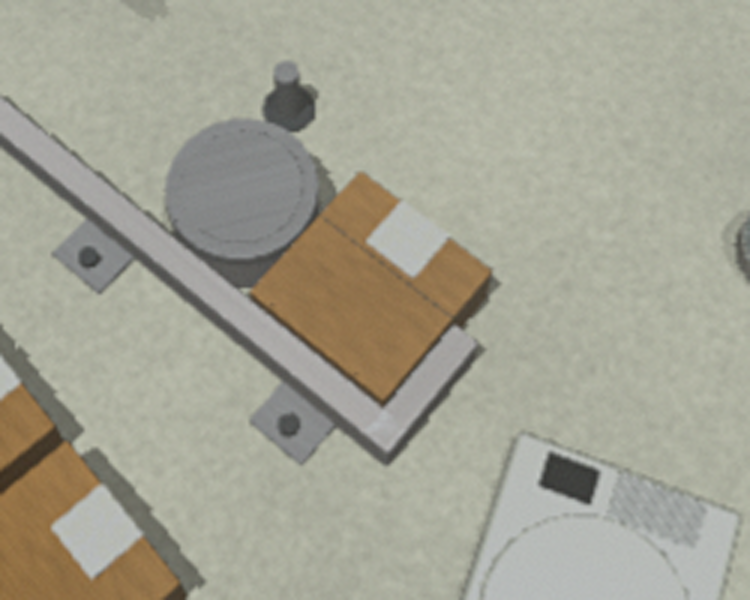

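View pics/sz24.png

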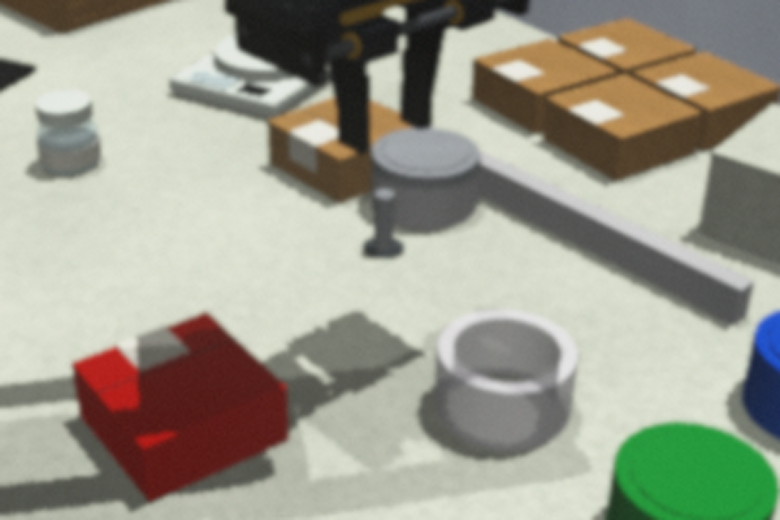

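View pics/scene24.png

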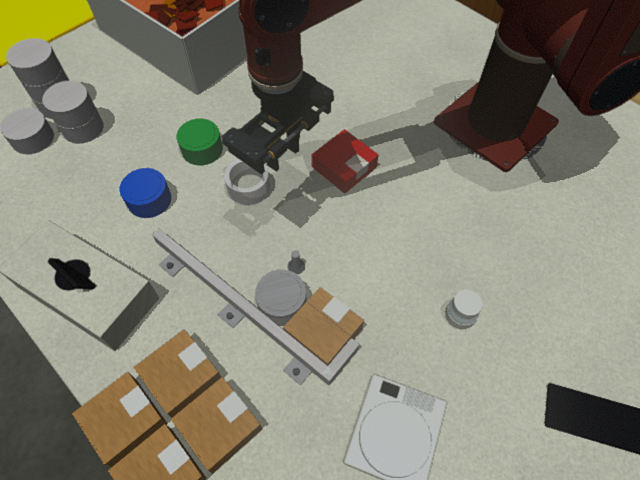

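```bash
python3 c.py 200 230 252,294,.044 385,400,.044 492,272,.044 362,173,.044 242,189,.05 286,71,.05
```

```text
[0.6889 0.042 ] [ 0.0003 -0.0925]
[0.6783 0.1386] [-0.0002  0.0047]
[0.5815 0.129 ] [-0.0975  0.0052]
[0.591  0.0321] [-0.0981 -0.0923]
[ 0.6505 -0.008 ] [-0.0431 -0.1383]
[ 0.5781 -0.0475] [-0.1192 -0.1701]
```

The scene view shows the carton flush with both faces. It is square within about 0.01 rad and its seal (407,238) faces the robot. The tin (242,189) touches the rail and the carton. The jar, tape and scale are at their starting pixels.

```bash
python3 -c "
from station import robot
print(robot.sign_off(), robot.read_state()['time'])"
```

```text
the job is handed in; nothing more can be done
the job is handed in; nothing more can be done
```

The carton is home in the corner with its seal facing the robot, and the tin stands against both the rail and the carton. I handed the job in at about 20 s of the 72 s allowed, and no verdict was reported.

**What I did:** I pushed the carton up to the post and turned it a quarter turn with pushes on its seal side and rear face. It was pressed on the post at about 24° and again at about 44°. Then I slid it to the rail and the end stop (about 10 N on each), and pushed the tin along the rail with half-open fingers until it met the carton (about 7 N).

**Last scene-camera checks, in the jig frame:**

| Item | Measured | Target |
|---|---|---|
| Carton centre | about (-49, -49) mm | (-50, -50) mm |
| Carton squareness | within about 0.01 rad | 0.07 rad |
| Tin centre | about (-43, -143) mm | (-45, -145) mm |

- **Correction in these figures:** the scene camera reads the jig's y about 4.5 mm off from the wrist camera. I subtracted that from the y values; uncorrected, the carton reads about y = -44 mm and the tin -138 mm.
- **Other things in the scene:** the jar, tape roll and scale looked unmoved.
- **One thing went wrong:** the first push of the carton onto the post jammed at a wrist force of about 100 N (limit 120 N). I backed off at once and continued with gentler pushes.

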